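Put the honing station away

ROBOT

A 6-joint arm with a two-finger parallel gripper is mounted at the origin on the work surface. World frame = base frame: x ahead of the robot, y to its left, z up, the work surface at z = 0. Lengths are in mm, angles in rad, forces in N, time in s.
With the tool pointing down it reaches from about 350 to 975 mm from the base axis. Payload 4.9 kg.
Tool frame: the origin (TCP) lies midway between the tips of the shut fingers; the grasp point (between the pads) lies 19 mm behind it (bot.tcp_to_grasp is the distance from the TCP to the grasp point, in mm); z points along the fingers, y is the direction in which the jaws open and shut (so a half turn about z gives the same grasp; the last joint's range is limited). The gripper opens to 85 mm and grips with 20 to 120 N. Pads are 22 mm wide; open, the fingers measure 114 mm over their backs; the gripper's body (76 mm by 85 mm) begins 54 mm behind the grasp point. The pads swing forward as they close: fully open they stand 13 mm farther back than shut.
Start: joints at [1.14, 0.053, 1.613, -0, 1.476, -0.119], TCP at [191.722, 594.848, 231.304] pointing down, gripper open.
Joint ranges: [-3.01, 3.01], [-1.01, 2.22], [0.06, 2.58], [-1.02, 4.17], [0.09, 2.62], [-3.14, 3.14]. Speed limits (rad/s): [2.57, 2.57, 3.14, 3.14, 3.14, 3.14].

INTERFACE

Orientations are given as a 3x3 rotation matrix whose columns are the frame's x, y, z axes.
In Python, from station import bot gives the robot as it stands. The module is installed in compiled form; this text tells all that it offers.
- The arm moves only by the tool carry_out, never from a script. Its argument "motion" is a list of rows, each a list of 3 entries, a list of its own where there are three numbers: the opening, from -1 (shut) to 1 (fully open), so that 0 is half open, then the shift along the tool's x, y, z in m, then the turn about the tool's z in rad. A call has 1 to 10 rows; each row shifts and turns the commanded pose from where the row before left it, along the tool's axes as they then stand; what a row does not reach is not made up. A row lasts 1/12 s, in which the tool goes at most 41.7 mm and 7.16 degrees, less where a joint would pass 70% of its speed; a pose out of reach is approached as far as the arm can. A call with a gripper value outside its range is refused whole. The fingers move at their own pace and stop on an object; "grip_force" is the grip in N (left out, the last holds). Time passes only in rows, so rows that do not move let the fingers close. It gives the time, the measured TCP pose, the force and the opening at its end, in the units of the state.
- bot.sense(): the state, without advancing time (a new reading comes with each control period).
- bot.camera(name): name is "scene" or "top" or "wrist"; returns the picture (420x560x3 uint8, blue, green, red); there is no depth.
- bot.camera_info(name): a dict with "fx", "fy", "cx", "cy" (pixels), "R" (3x3) and "t" (3): a world point X has camera coordinates R X + t; the wrist camera has in their place "mount" (4x4, takes a point from camera to tool coordinates, whose origin is the TCP and whose axes are the flange's). Camera axes: x right, y down, z forward; pixel columns grow to the right and rows downward; lengths in mm; the calibration is good to about 2 mm. The wrist camera is an equidistant fisheye: a pixel r from the principal point sees the ray r / f radians off the axis. A picture is of the moment at which its call begins: read the wrist's pose just before it. camera_info takes no time and is no camera call.
- bot.finish_job(): hands the job in, once; it reports no verdict.
The state is a dict: "time_s": time; "joints": joint angles; "qd": joint speeds; "joint_efforts": joint torques, N m; "tcp_pos": TCP position; "orientation": TCP orientation; "ft_force": force on the tool from outside, world axes, zero at the start; "ft_torque": the same for the moment, N m; "gripper_width": finger opening in mm.
Only numpy, scipy, OpenCV 4.12 (cv2) and the standard library are available. Lean on these libraries where they do the work, as an engineer would, in place of code of your own. Each camera call takes 0.05 s, during which the arm holds its last target.

TASK

Shut down the honing station: spin the honing wheel on its axle until its brass balance bolt stands straight above the axle, its parking position, and leave it at rest there. Take the lid off the steel pot, gather every bar of honing compound from the bench into the pot, and put the pot's lid back on so that it sits fully seated and level. Leave the glue, tape and mallet where they are.

Things in the scene. Friction and masses are not known exactly. Their poses are not given: they have to be found in the camera images.
- stand: Grey steel stand of the honing wheel, screwed to the bench: a 130 x 170 x 14 mm foot and two uprights 98 mm apart between centres (each 14 mm thick, 50 mm wide, top 136 mm above the bench). Origin on the bench under the wheel's centre; z up; x runs along the wheel's axle, which carries a small pulley (56 mm across) outside the -x upright.
- wheel_hub (a point): Centre of the honing wheel, on its level axle, 125 mm above the bench. The wheel is a dark rubber-faced disc, 170 mm across and 30 mm wide along the axle (aluminium sides), between the two uprights; its bare rim sticks up above them and can be pinched across its 30 mm width. This frame turns with the wheel: its z points from the axle to the brass bolt, its x is the axle.
- wheel_bolt (a point): The brass balance bolt that goes through the wheel 42 mm from its axle (12 mm across, standing 14 mm out of both sides); this point is in mid-width of the wheel. It starts somewhere in the lower half.
- wheel (a joint): Turn of the honing wheel in rad, right-handed about the stand's x axis. At 0 (or any whole number of turns, 6.283) the bolt is straight above the axle. It turns freely either way without stops, against a slight drag, and stays where it is left.
- pot: Plain round steel pot, fixed to the bench: 138 mm across outside, 130 mm inside, 80 mm high, floor 6 mm thick. Origin under its centre, z up.
- pot_rim (a point): Centre of the pot's mouth, level with the rim, 80 mm above the bench.
- lid_knob (a point): Centre of the wooden knob of the pot's loose steel lid (knob 22 mm across, 28 mm tall). z is the lid's upward axis. The lid is a disc 146 mm across and 5 mm thick, the knob on top and a locating boss 120 mm across and 6 mm deep below, which goes loosely inside the pot's rim. This point lies 19 mm above the disc's underside and 25 mm above the boss's underside: 19 mm above the rim when seated, as it is at the start, 25 mm above the bench when laid there.
- bar1_mid (a point): Centre of a brown bar of honing compound, 66 x 24 x 24 mm, 85 g, long side along its x. Three to five such bars lie about the bench; this one may be absent.
- bar2_mid (a point): Centre of a brown bar of honing compound, 66 x 24 x 24 mm, 85 g, long side along its x. Three to five such bars lie about the bench; this one may be absent.
- bar3_mid (a point): Centre of a brown bar of honing compound, 66 x 24 x 24 mm, 85 g, long side along its x. Three to five such bars lie about the bench; this one may be absent.
- bar4_mid (a point): Centre of a brown bar of honing compound, 66 x 24 x 24 mm, 85 g, long side along its x. Three to five such bars lie about the bench; this one may be absent.
- bar5_mid (a point): Centre of a brown bar of honing compound, 66 x 24 x 24 mm, 85 g, long side along its x. Three to five such bars lie about the bench; this one may be absent.
- glue: Bystander: glue bottle, 60 mm across, 160 mm tall, origin under its centre.
- tape: Bystander: roll of masking tape lying flat, 84 mm across, 30 mm tall, origin under its centre.
- mallet: Bystander: wooden mallet lying on the bench, head 70 x 130 x 60 mm, handle to its +x, 200 mm from the head's centre; origin under the head.
Mind the look-alikes: they are no part of the job. Of the things that look like the stand, the largest one is meant.

How it is judged (in metres and radians):
At the end, for the whole second after the job is handed in: The wheel is still with its bolt within 8 degrees (0.14 rad) of straight up; every bar present is inside the pot (its centre within 62 mm of the pot's axis and below the rim); the lid is seated: knob within 9 mm of the pot's axis, tilt under 0.04 rad, knob's centre 16 to 22 mm above the rim (angle between wheel_hub's own z axis and vertical below 0.14 rad and velocity of joint wheel between -0.05 and 0.05 rad/s and horizontal distance between lid_knob and pot_rim below 0.009 m and angle between lid_knob's own z axis and vertical below 0.04 rad and z of lid_knob in the frame of pot between 0.096 and 0.102 m and horizontal distance between each of bar1_mid, bar2_mid, bar3_mid, bar4_mid, bar5_mid and pot_rim below 0.062 m and z of each of bar1_mid, bar2_mid, bar3_mid, bar4_mid, bar5_mid in the frame of pot below 0.074 m); the robot touches nothing.
It fails at once if the glue bottle is moved more than 3 cm or tipped (distance of glue from where it was at the start of the episode above 0.03 m or angle between glue's own z axis and vertical above 0.5 rad).
It fails at once if the tape roll is moved more than 3 cm or tipped (distance of tape from where it was at the start of the episode above 0.03 m or angle between tape's own z axis and vertical above 0.5 rad).
It fails at once if the mallet is moved more than 3 cm or tipped (distance of mallet from where it was at the start of the episode above 0.03 m or angle between mallet's own z axis and vertical above 0.5 rad).
Of bar1, bar2, bar3, bar4, bar5 only 3 to 5 are there at a start; the rules pass over those that are not, and their reading is None.
At some moment in a run one of bar1, bar2, bar3, bar4, bar5, lid may be knocked a few centimetres aside while the robot is not near it.
Once in a run the grip may slacken for a moment while it holds something.
It also fails if it takes over 208 s, if anything falls off the work surface, if the arm or the gripper's body presses on something with over 40 N, if the wrist force passes 120 N, or if a joint passes its speed limit or range.

## Working session

There is one attempt and no reset: what is moved stays moved. The work goes in short steps, Python scripts to look and compute and a tool call to move; the robot and the scene stay as the last step left them, time stands still between calls to the robot, and variables do not carry over. Pictures are saved under pics/ and viewed, and the job is handed in when it is done.

Besides the shell and the picture viewer there is one more tool, called as name(argument=value, ...), one argument or row to a line, values as JSON. carry_out: Moves the arm, as the interface text tells. Its arguments: {"type":"object","properties":{"motion":{"type":"array"},"grip_force":{"type":"number"}},"required":["motion"]}

```bash
mkdir -p pics
python3 - <<'E'
from station import bot
import cv2
s=bot.sense();print(s)
for n in ["scene","top","wrist"]:
    cv2.imwrite(f"pics/a_{n}.png",bot.camera(n)); print(n,bot.camera_info(n))
E
```

```text
{'time_s': 0.0, 'joints': array([ 1.13998193e+00,  5.33847357e-02,  1.61429611e+00,  3.17950460e-05,
        1.47600285e+00, -1.18976428e-01]), 'qd': array([ 0.00129763, -0.00012352, -0.00105888,  0.00106978, -0.00175858,
       -0.00197216]), 'joint_efforts': array([ 1.64240964e-04, -3.93683481e+01, -3.70174563e+01, -1.29290979e-04,
        7.23894249e-03,  5.08069533e-07]), 'tcp_pos': array([191.46998914, 594.29347853, 230.04447864]), 'orientation': array([[-9.51770214e-01,  3.06810440e-01, -9.02002506e-04],
       [ 3.06811639e-01,  9.51768385e-01, -1.88675760e-03],
       [ 2.79620537e-04, -2.07250456e-03, -9.99997813e-01]]), 'ft_force': array([-0.17841087, -0.52320371,  0.70230933]), 'ft_torque': array([-0.02232868,  0.04346646,  0.02214712]), 'gripper_width': 85.571672317734}
scene {'fx': 379.33369024852146, 'fy': 379.33369024852146, 'cx': 282.93973492378785, 'cy': 210.78120305938123, 'R': array([[-0.73347523,  0.6796735 ,  0.00761749],
       [ 0.38163726,  0.42106894, -0.82283288],
       [-0.56246519, -0.60062042, -0.56823237]]), 't': array([ 331.29097225, -155.56933546, 1585.18070792])}
top {'fx': 393.89326643362955, 'fy': 393.89326643362955, 'cx': 274.3960228157563, 'cy': 212.57585552817173, 'R': array([[ 0.02516581, -0.9996581 ,  0.00709658],
       [-0.9833857 , -0.02603152, -0.17965224],
       [ 0.17977555, -0.00245758, -0.98370459]]), 't': array([106.68356211, 569.7771265 , 886.70332851])}
wrist {'fx': 325.19226210127806, 'fy': 325.19226210127806, 'cx': 276.0388579398297, 'cy': 207.9113776151466, 'mount': array([[ 8.94713411e-04, -9.55393154e-01, -2.95335608e-01,
         7.62071631e+01],
       [ 9.99999584e-01,  8.02582605e-04,  4.33171991e-04,
        -6.92173417e-01],
       [-1.76818333e-04, -2.95335872e-01,  9.55393475e-01,
        -1.43281293e+02],
       [ 0.00000000e+00,  0.00000000e+00,  0.00000000e+00,
         1.00000000e+00]])}
```

View pics/a_scene.png

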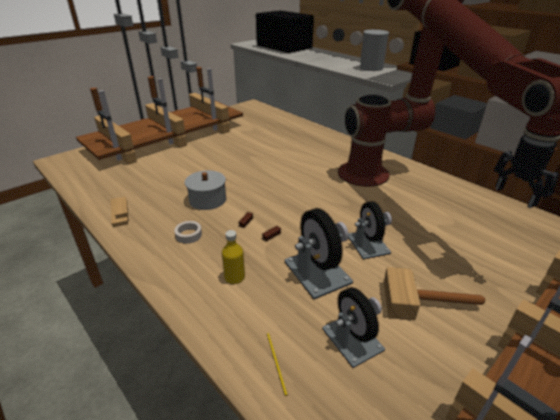

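View pics/a_top.png

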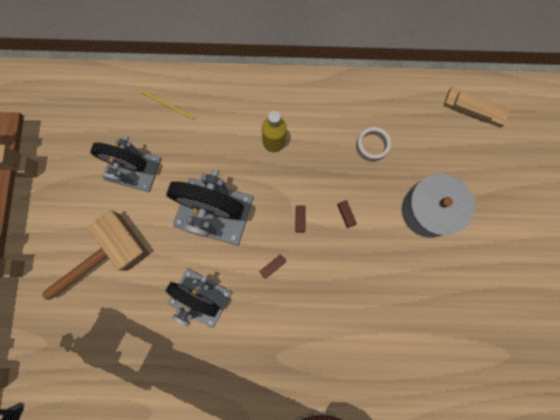

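View pics/a_wrist.png

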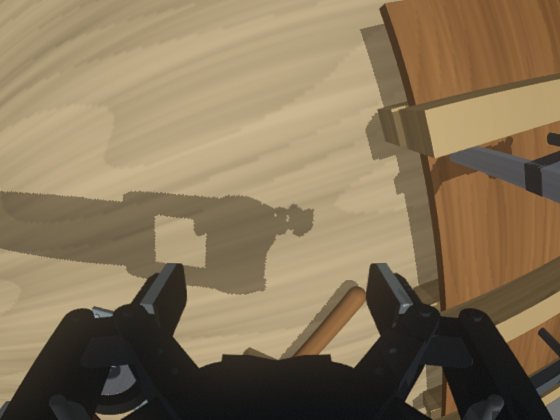

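The top view shows three bars, at about (300,219), (347,214) and (273,267). The lidded pot is at (441,205), and the largest stand is at (210,205), with smaller copies at (125,160) and (197,297). The glue is at (274,130), the tape at (374,144) and the mallet at (118,240). The scene view shows two bars, at (246,219) and (271,232); the third is hidden behind the wheel.

```bash
cat > h.py <<'E'
from station import bot
import numpy as np, cv2
def ray(n,u,v,s=None):
    c=bot.camera_info(n)
    if n=="wrist":
        d=np.array([(u-c["cx"])/c["fx"],(v-c["cy"])/c["fy"]]);th=np.hypot(*d)
        k=np.sin(th)/th if th>1e-9 else 1
        r=np.array([d[0]*k,d[1]*k,np.cos(th)])
        M=c["mount"];R=s["orientation"]
        return s["tcp_pos"]+R@M[:3,3], R@M[:3,:3]@r
    R=c["R"];return -R.T@c["t"], R.T@np.array([(u-c["cx"])/c["fx"],(v-c["cy"])/c["fy"],1])
def plane(n,u,v,z,s=None):
    o,d=ray(n,u,v,s);return o+d*(z-o[2])/d[2]
def two(r1,r2):
    (o1,d1),(o2,d2)=r1,r2
    A=np.c_[d1,-d2];k=np.linalg.lstsq(A,o2-o1,rcond=None)[0]
    p,q=o1+d1*k[0],o2+d2*k[1];return (p+q)/2,np.linalg.norm(p-q)
def proj(n,X,s=None):
    c=bot.camera_info(n);X=np.asarray(X,float)
    if n=="wrist":
        M=c["mount"];R=s["orientation"]
        p=M[:3,:3].T@(R.T@(X-s["tcp_pos"])-M[:3,3]);th=np.arctan2(np.hypot(p[0],p[1]),p[2]);k=th/np.hypot(p[0],p[1])
        return np.array([c["cx"]+c["fx"]*p[0]*k,c["cy"]+c["fy"]*p[1]*k])
    p=c["R"]@X+c["t"];return np.array([c["cx"]+c["fx"]*p[0]/p[2],c["cy"]+c["fy"]*p[1]/p[2]])
def brown(im):
    h=cv2.cvtColor(im,cv2.COLOR_BGR2HSV)
    m=((h[...,0]<12)|(h[...,0]>172))&(h[...,1]>90)&(h[...,2]<120)&(h[...,2]>25)
    return cv2.morphologyEx(m.astype(np.uint8)*255,cv2.MORPH_OPEN,np.ones((3,3)))
def blobs(m,a0=40,a1=5000):
    cs,_=cv2.findContours(m,cv2.RETR_EXTERNAL,cv2.CHAIN_APPROX_NONE)
    out=[]
    for c in cs:
        a=cv2.contourArea(c)
        if a0<a<a1: M=cv2.moments(c);out.append((round(M['m10']/M['m00'],1),round(M['m01']/M['m00'],1),a,cv2.minAreaRect(c),c))
    return out
E
python3 - <<'E'
from h import *
np.set_printoptions(precision=1,suppress=True)
for n in["top","scene"]:
    im=cv2.imread(f"pics/a_{n}.png")
    for b in blobs(brown(im)): print(n,b[:3],b[3],plane(n,b[0],b[1],24 if n=="top" else 20))
    cv2.imwrite(f"pics/z_{n}.png",cv2.resize(im[150:330,100:480] if n=="top" else im[160:320,140:420],None,fx=2,fy=2))
for (u,v,z) in[(441,205,85),(446,202,110),(210,205,60),(374,144,30),(274,130,80),(118,240,60)]: print(plane("top",u,v,z))
im=cv2.imread("pics/a_top.png");cv2.imwrite("pics/z_wheel.png",cv2.resize(im[150:260,150:270],None,fx=5,fy=5,interpolation=2))
im=cv2.imread("pics/a_scene.png");cv2.imwrite("pics/z_wheels.png",cv2.resize(im[190:310,270:370],None,fx=5,fy=5,interpolation=2))
E
```

```text
top (317.5, 417.5, 59.0) ((316.0, 417.0), (4.0, 22.0), 90.0) [107.8  13.   24. ]
top (272.3, 266.2, 202.5) ((272.2228088378906, 266.27227783203125), (9.006048202514648, 26.877426147460938), 50.710594177246094) [441.3 123.   24. ]
top (300.0, 218.3, 195.0) ((300.0, 218.5), (25.0, 8.0), 90.0) [559.2  58.3  24. ]
top (346.6, 213.3, 196.5) ((346.6551818847656, 213.637939453125), (25.8116512298584, 9.28476619720459), 68.19859313964844) [574.7 -55.9  24. ]
scene (271.7, 231.9, 79.5) ((271.9307556152344, 232.25384521484375), (7.31804895401001, 16.496618270874023), 60.2551155090332) [559.5  62.9  20. ]
scene (245.6, 218.6, 69.0) ((245.3048858642578, 219.243896484375), (6.090776443481445, 15.617377281188965), 38.65980911254883) [576.3 -51.1  20. ]
scene (364.2, 166.9, 1386.5) ((363.9722900390625, 164.57371520996094), (50.587440490722656, 41.035430908203125), 6.581944942474365) [-21.5  -9.2  20. ]
scene (547.2, 124.5, 360.0) ((543.0, 123.0), (22.0, 32.0), 90.0) [-1122.4   347.4    20. ]
scene (381.9, 119.2, 1269.0) ((382.11224365234375, 121.025634765625), (38.96136474609375, 53.28361129760742)
[... 172 characters left out ...]
[-772.4 -178.5   20. ]
scene (549.5, 64.1, 77.0) ((548.9458618164062, 64.94072723388672), (20.96437644958496, 7.538560390472412), 21.037511825561523) [-2563.    -83.9    20. ]
scene (424.5, 67.3, 1013.0) ((426.0175476074219, 62.98857498168945), (23.032970428466797, 70.81822967529297), 11.9761323928833) [-1700.4  -701.9    20. ]
scene (486.5, 44.7, 4144.0) ((493.7198486328125, 56.463706970214844), (168.84719848632812, 51.77931213378906), 38.990997314453125) [-2938.7  -753.9    20. ]
scene (418.9, 2.4, 58.0) ((418.5, 3.0), (6.0, 15.0), 90.0) [-5647.8 -3096.6    20. ]
[ 588.6 -262.7   85. ]
[ 590.5 -263.5  110. ]
[579.4 274.   60. ]
[ 753.  -125.3   30. ]
[762.8 127.4  80. ]
[490.9 482.8  60. ]
```

View pics/z_wheel.png

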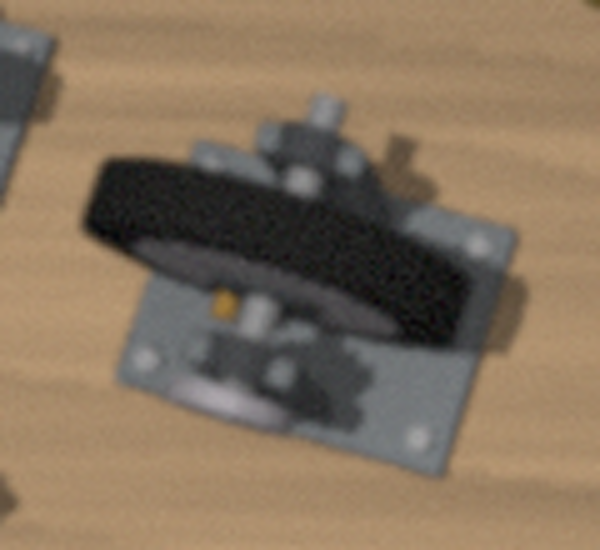

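View pics/z_wheels.png

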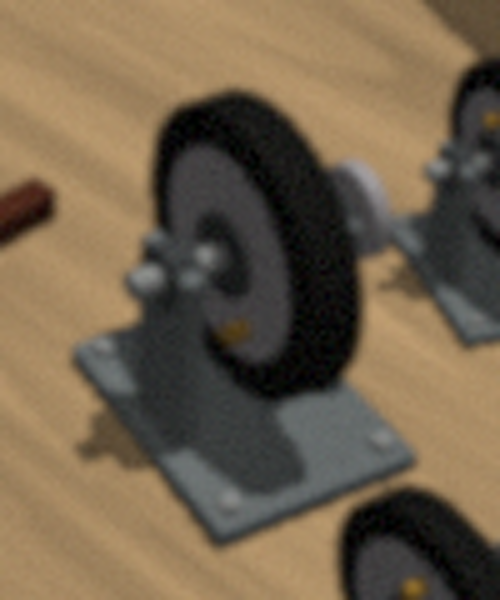

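View pics/z_top.png

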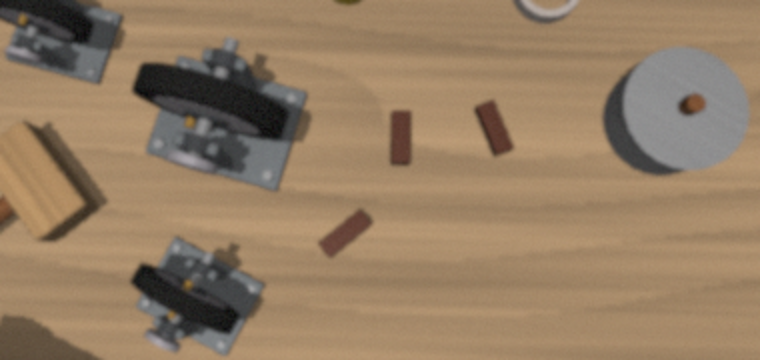

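Run:
```python
from h import *
np.set_printoptions(precision=3,suppress=True)
c=lambda u,v:(150+u/5-.4,150+v/5-.4)
bl,br,tr=[plane("top",*c(*p),14) for p in[(120,380),(443,475),(517,233)]]
ctr=(bl+tr)/2
print(bl,br,tr,"ctr",ctr,np.linalg.norm(br-bl),np.linalg.norm(tr-br))
# foot in scene corners: left(75,352), bottom(218,545), right(413,460)
sc=lambda u,v:(270+u/5-.4,190+v/5-.4)
for p in[(75,352),(218,545),(413,460)]: print("scene",plane("scene",*sc(*p),14))
y=(bl-br)/np.linalg.norm(bl-br); x=np.array([y[1],-y[0],0]); x2=(tr-br)/np.linalg.norm(tr-br)
print("x",x,x2,np.arctan2(x[1],x[0]))
# bolt ends
for n,p,sx in[("top",c(225,305),-27),("scene",sc(233,332),27)]:
    best=[]
    for th in np.arange(0,6.283,.02):
        X=np.array([ctr[0],ctr[1],125])+x*sx+y*(-42*np.sin(th))+np.array([0,0,42*np.cos(th)])
        best.append((np.linalg.norm(proj(n,X)-p),th))
    best.sort();print(n,best[:6])
    print("hub",proj(n,[ctr[0],ctr[1],125]),"top",proj(n,[ctr[0],ctr[1],210]))
# lid: grey disk
im=cv2.imread("pics/a_top.png");h=cv2.cvtColor(im,cv2.COLOR_BGR2HSV)
m=((h[...,1]<40)&(h[...,2]>70)).astype(np.uint8)*255;m[:160]=0;m[:,:390]=0;m[250:]=0
for b in blobs(m,500,20000): print("lid",b[:3],b[3],cv2.minEnclosingCircle(b[4]),plane("top",b[0],b[1],85))
b=max(blobs(m,500,20000),key=lambda b:b[2]);(u,v),r=cv2.minEnclosingCircle(b[4])
```

```text
[534.55  368.101  14.   ] [491.913 207.529  14.   ] [613.747 175.675  14.   ] ctr [574.148 271.888  14.   ] 166.13642824694068 125.92851739108185
scene [615.677 184.044  14.   ]
scene [662.683 344.631  14.   ]
scene [537.807 374.764  14.   ]
x [ 0.967 -0.257  0.   ] [ 0.967 -0.253  0.   ] -0.259537976351402
top [(np.float64(1.9628359239493083), np.float64(3.8200000000000003)), (np.float64(1.9916354567507886), np.float64(3.8000000000000003)), (np.float64(1.9919421219739868), np.float64(3.84)), (np.float64(2.0751066112254746), np.float64(3.86)), (np.float64(2.0772756902995453), np.float64(3.7800000000000002)), (np.float64(2.204830112798844), np.float64(3.88))]
hub [206.294 201.497] top [199.323 192.628]
scene [(np.float64(0.21165432186463887), np.float64(4.1)), (np.float64(0.22846494012963792), np.float64(4.08)), (np.float64(0.2839427631484462), np.float64(4.12)), (np.float64(0.31837914727438155), np.float64(4.0600000000000005)), (np.float64(0.40163495107934083), np.float64(4.14)), (np.float64(0.4370747854439327), np.float64(4.04))]
hub [318.336 238.524] top [320.332 212.809]
lid (441.9, 204.1, 2994.5) ((441.7500305175781, 204.24998474121094), (63.639610290527344, 60.10407257080078), 45.0) ((441.66162109375, 203.71212768554688), 32.68585205078125) [ 590.798 -264.894   85.   ]
```

```bash
cat >> h.py <<'E'
def go(x,y,z,yaw=None):
    """print tool-axis delta (m) and turn to reach; yaw = world angle of tool y axis (mod pi); shift done BEFORE turn"""
    s=bot.sense();R=s["orientation"];d=R.T@(np.array([x,y,z])-s["tcp_pos"])
    cy=np.arctan2(R[1,1],R[0,1]);print("tcp",s["tcp_pos"].round(1),"yaw",cy.round(3),"j6",s["joints"][5].round(2),"t",round(s["time_s"],1),"w",round(s["gripper_width"],1))
    print("delta m",(d/1000).round(4),"norm/rows",np.linalg.norm(d)/41.7)
    if yaw is not None:
        t=-(yaw-cy);t=(t+np.pi/2)%np.pi-np.pi/2;print("turn",round(t,3), "or", round(t-np.pi*np.sign(t),3))
E
python3 -c "
from h import *
go(480,180,330,-.26)"
```

```text
tcp [191.5 594.4 230.3] yaw 1.259 j6 -0.12 t 0.1 w 85.5
delta m [-0.4017 -0.3061 -0.0993] norm/rows 12.342424631773635
turn 1.519 or -1.623
```

carry_out(
  motion=[
    [1,[0,0,-0.035],0],
    [1,[0,0,-0.035],0],
    [1,[-0.03,-0.023,-0.01],0],
    [1,[-0.03,-0.023,-0.01],0],
    [1,[-0.03,-0.023,-0.01],0],
    [1,[-0.03,-0.023,0],0],
    [1,[-0.03,-0.023,0],0],
    [1,[-0.03,-0.023,0],0],
    [1,[-0.03,-0.023,0],0],
    [1,[-0.03,-0.023,0],0],
  ],
)

```text
time_s: 0.98
tcp_pos: [364.2, 344.4, 331.1]
orientation: [[-0.952, 0.306, -0.0], [0.306, 0.952, -0.0], [0.0, -0.0, -1.0]]
ft_force: [0.7, 0.8, -0.0]
gripper_width: 85.9
```

carry_out(
  motion=[
    [1,[-0.03,-0.023,0],0.12],
    [1,[-0.03,-0.023,0],0.12],
    [1,[-0.03,-0.023,0],0.12],
    [1,[-0.03,-0.023,0],0.12],
    [1,[-0.02,-0.02,0],0.12],
    [1,[0,0,0],0.12],
    [1,[0,0,0],0.12],
    [1,[0,0,0],0.12],
    [1,[0,0,0],0.12],
    [1,[0,0,0],0.12],
  ],
)

```text
time_s: 1.82
tcp_pos: [425.1, 181.0, 330.9]
orientation: [[-0.053, 0.999, -0.001], [0.999, 0.053, -0.0], [-0.0, -0.001, -1.0]]
ft_force: [0.2, -0.2, 0.2]
gripper_width: 85.2
```

```bash
python3 -c "
from h import *
go(470,180,330,-.26)"
```

```text
tcp [425.1 181.  330.9] yaw 0.053 j6 0.19 t 1.8 w 85.2
delta m [-0.0034  0.0447  0.0009] norm/rows 1.0763377601242232
turn 0.313 or -2.829
```

carry_out(
  motion=[
    [1,[0,0,-0.02],0.1],
    [1,[0,0,-0.02],0.1],
    [1,[0,0,0],0.11],
    [1,[0,0,0],0],
  ],
)

```text
time_s: 2.15
tcp_pos: [425.6, 181.4, 372.6]
orientation: [[0.25, 0.968, 0.002], [0.968, -0.25, 0.001], [0.001, 0.002, -1.0]]
ft_force: [0.2, 0.2, -0.2]
gripper_width: 85.2
```

```bash
python3 -c "
from h import *
s=bot.sense();im=bot.camera('wrist');cv2.imwrite('pics/b1.png',im);import pickle;pickle.dump(s,open('pics/b1.pkl','wb'));print(s['tcp_pos'])
cv2.imwrite('pics/b_scene.png',bot.camera('scene'))"
```

```text
[425.64763695 181.38938003 372.62055297]
```

View pics/b1.png

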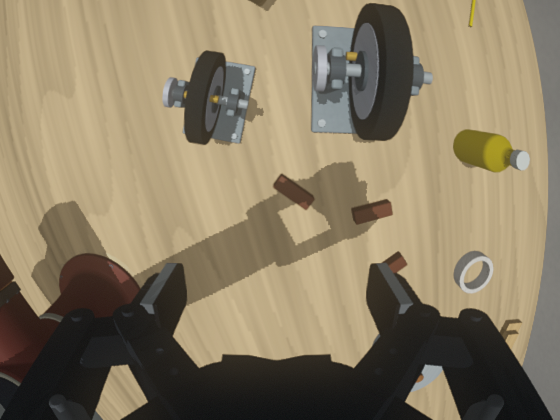

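```bash
python3 -c "
from h import *
go(565,225,340,-.26)"
```

```text
tcp [425.1 181.2 370.7] yaw -0.248 j6 0.49 t 2.2 w 85.5
delta m [0.0768 0.1249 0.0305] norm/rows 3.591681022411061
turn 0.012 or -3.13
```

carry_out(
  motion=[
    [1,[0.02,0.031,0.008],0.01],
    [1,[0.02,0.031,0.008],0],
    [1,[0.02,0.031,0.008],0],
    [1,[0.017,0.032,0.006],0],
    [1,[0,0,0],0],
    [1,[0,0,0],0],
  ],
)

```text
time_s: 2.75
tcp_pos: [566.1, 223.7, 336.7]
orientation: [[0.256, 0.967, -0.007], [0.967, -0.256, -0.002], [-0.004, -0.007, -1.0]]
ft_force: [0.5, -0.5, -0.6]
gripper_width: 85.8
```

```bash
python3 -c "
from h import *
s=bot.sense();im=bot.camera('wrist');cv2.imwrite('pics/b2.png',im);import pickle;pickle.dump(s,open('pics/b2.pkl','wb'));print(s['tcp_pos'])
"
```

```text
[566.09764737 223.6861587  336.71280144]
```

View pics/b2.png

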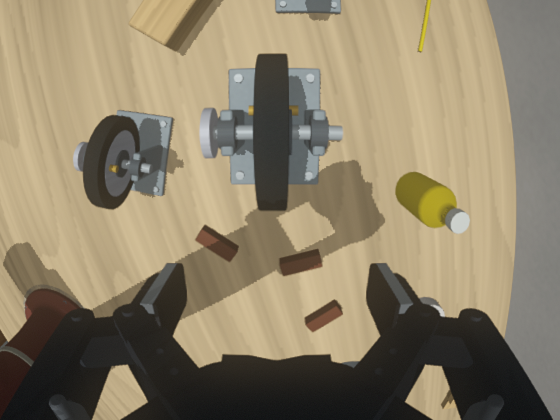

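Run:
```python
import cv2
im=cv2.imread("pics/b2.png");cv2.imwrite("pics/b2z.png",cv2.resize(im[50:215,195:350],None,fx=3.6,fy=3.6,interpolation=2))
```

```text
(no output)
```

View pics/b2z.png

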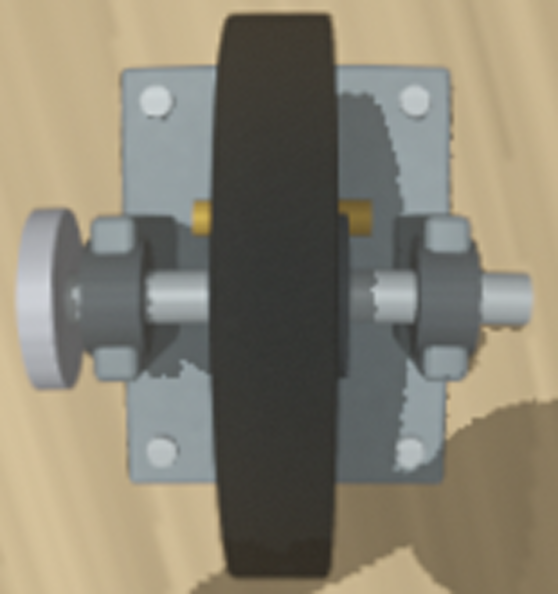

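Run:
```python
from h import *;import pickle
np.set_printoptions(precision=3,suppress=True)
s=pickle.load(open("pics/b2.pkl","rb"))
z=lambda u,v:(195+(u+.5)/3.6-.5,50+(v+.5)/3.6-.5)
C=[plane("wrist",*z(*p),14,s) for p in[(122,70),(450,68),(443,482),(131,482)]]
print(np.array(C)); print([np.linalg.norm(C[i]-C[i-1]) for i in range(4)])
ctr=np.mean(C,0);x=(C[1]-C[0]+C[2]-C[3]);x/=np.linalg.norm(x);y=np.array([-x[1],x[0],0]);print("ctr",ctr,"yaw",np.arctan2(x[1],x[0]))
# axle ends at z125
print("pulley/axle right", plane("wrist",*z(530,299),125,s)-ctr, plane("wrist",*z(20,299),125,s)-ctr)
P=[plane("wrist",*z(u,299),125,s) for u in(530,150,415)]
print("axle y offsets",[(p-ctr)@y for p in P])
for px,sx in[((193,218),-29),((372,218),29)]:
    best=sorted((np.linalg.norm(proj("wrist",np.array([ctr[0],ctr[1],125])+x*sx+y*(-42*np.sin(t))+np.array([0,0,42*np.cos(t)]),s)-z(*px)),t) for t in np.arange(3,6.3,.01))
    print(best[:4])
# rim ends at height 125: 
for u,v in[(275,14),(282,578)]: print("rim",(plane("wrist",*z(u,v),125,s)-ctr)@y,(plane("wrist",*z(u,v),125,s)-ctr)@x)
```

```text
[[532.873 371.67   14.   ]
 [657.084 339.343  14.   ]
 [614.364 177.154  14.   ]
 [490.512 209.721  14.   ]]
[np.float64(167.39727380583423), np.float64(128.3494637407936), np.float64(167.721114253054), np.float64(128.062378898838)]
ctr [573.708 274.472  14.   ] yaw -0.25586966990303306
pulley/axle right [ 73.064 -19.52  111.   ] [-77.666  20.636 111.   ]
axle y offsets [np.float64(-0.3930596639031385), np.float64(-0.8795268738922613), np.float64(-1.155400143246068)]
[(np.float64(0.5364198999105848), np.float64(3.7399999999999842)), (np.float64(0.5475957570278576), np.float64(3.7299999999999844)), (np.float64(0.6648247368333816), np.float64(3.749999999999984)), (np.float64(0.6936211444668565), np.float64(3.7199999999999847))]
[(np.float64(0.16534167085132556), np.float64(3.7299999999999844)), (np.float64(0.27041896150441014), np.float64(3.7199999999999847)), (np.float64(0.38808920249377277), np.float64(3.7399999999999842)), (np.float64(0.5392076786077993), np.float64(3.709999999999985))]
rim 85.65735992453126 -1.696590961091356
rim -89.53959930836145 -0.3069112452182804
```

```bash
python3 -c "
from h import *
go(588,328.6,250,-.256);go(588,328.6,152)"
```

```text
tcp [565.6 223.7 338.8] yaw -0.259 j6 0.51 t 2.8 w 85.8
delta m [ 0.1074 -0.0049  0.0886] norm/rows 3.340821799525529
turn -0.003 or 3.138
tcp [565.6 223.7 338.8] yaw -0.259 j6 0.51 t 2.8 w 85.8
delta m [ 0.1076 -0.0045  0.1866] norm/rows 5.166995729678133
```

carry_out(
  motion=[
    [0.2,[0.027,-0.001,0.022],0],
    [0.2,[0.027,-0.001,0.022],0],
    [0.2,[0.027,-0.001,0.022],0],
    [0.2,[0.027,-0.002,0.022],0],
    [0.2,[0,0,0.025],0],
    [0.2,[0,0,0.025],0],
    [0.2,[0,0,0.025],0],
    [0.2,[0,0,0.024],0],
    [0.2,[0,0,0],0],
    [0.2,[0,0,0],0],
  ],
)

```text
time_s: 3.63
tcp_pos: [587.4, 328.9, 154.0]
orientation: [[0.257, 0.966, -0.002], [0.966, -0.257, -0.001], [-0.001, -0.002, -1.0]]
ft_force: [0.0, 0.5, 0.5]
gripper_width: 51.1
```

```bash
python3 -c "
from h import *
go(588,328.6,152,-.256)
cv2.imwrite('pics/b3.png',bot.camera('wrist'))"
```

```text
tcp [587.4 328.9 154. ] yaw -0.26 j6 0.66 t 3.6 w 51.1
delta m [-0.0001  0.0007  0.002 ] norm/rows 0.05081326740305777
turn -0.004 or 3.137
```

View pics/b3.png

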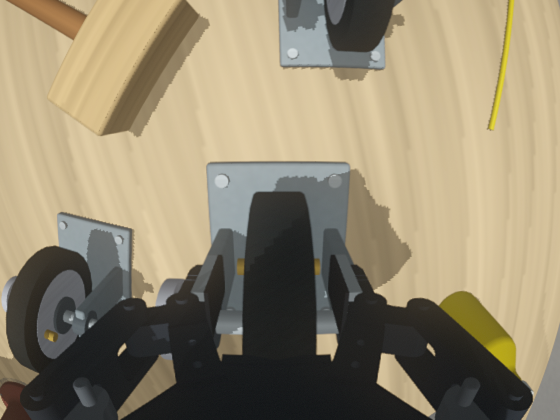

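carry_out(
  motion=[
    [-1,[0,0,0],0],
    [-1,[0,0,0],0],
    [-1,[0,0,0],0],
    [-1,[0,0,0],0],
    [-1,[0,0,0],0],
    [-1,[0,0,0],0],
  ],
  grip_force=35,
)

```text
time_s: 4.18
tcp_pos: [589.0, 330.6, 157.7]
orientation: [[0.257, 0.966, 0.002], [0.966, -0.257, 0.002], [0.003, 0.001, -1.0]]
ft_force: [-4.7, 1.2, 4.5]
gripper_width: 29.4
```

carry_out(
  motion=[
    [-1,[-0.0091,0,-0.0091],0],
    [-1,[-0.0106,0,-0.0074],0],
    [-1,[-0.0117,0,-0.0054],0],
    [-1,[-0.0124,0,-0.0034],0],
    [-1,[-0.0129,0,-0.0011],0],
    [-1,[-0.0129,0,0.0011],0],
    [-1,[-0.0124,0,0.0034],0],
    [-1,[-0.0117,0,0.0054],0],
    [-1,[-0.0106,0,0.0074],0],
    [-1,[-0.0091,0,0.0091],0],
  ],
)

```text
time_s: 5.02
tcp_pos: [560.1, 221.4, 159.2]
orientation: [[0.258, 0.966, 0.003], [0.966, -0.258, 0.005], [0.006, 0.001, -1.0]]
ft_force: [-8.7, 2.7, 11.4]
gripper_width: 29.3
```

```bash
python3 -c "
from h import *
go(588,328.6,152,-.256);print(bot.sense()['ft_force'])
cv2.imwrite('pics/b4.png',bot.camera('wrist'))"
```

```text
tcp [560.1 221.4 159.2] yaw -0.261 j6 0.51 t 5.0 w 29.3
delta m [ 0.1107 -0.0006  0.0078] norm/rows 2.662173103674371
turn -0.005 or 3.137
[-8.7300969   2.652908   11.39329703]
```

View pics/b4.png

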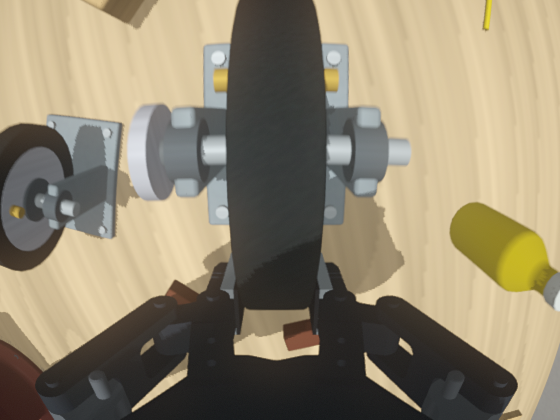

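carry_out(
  motion=[
    [0.2,[0,0,0],0],
    [0.2,[0,0,0],0],
    [0.2,[0,0,0],0],
    [0.2,[0,0,-0.03],0],
    [0.2,[0,0,-0.03],0],
    [0.2,[0,0,-0.03],0],
    [0.2,[0,0,-0.03],0],
    [0.2,[0,0,0],0],
    [0.2,[0,0,0],0],
  ],
)

```text
time_s: 5.82
tcp_pos: [561.1, 220.3, 277.9]
orientation: [[0.258, 0.966, 0.006], [0.966, -0.258, 0.001], [0.003, 0.006, -1.0]]
ft_force: [-0.3, 0.1, -0.7]
gripper_width: 51.2
```

```bash
python3 -c "
from h import *
s=bot.sense();im=bot.camera('wrist');cv2.imwrite('pics/b5.png',im);import pickle;pickle.dump(s,open('pics/b5.pkl','wb'));print(s['tcp_pos'])
"
```

```text
[561.11745645 220.29720517 277.8801535 ]
```

View pics/b5.png

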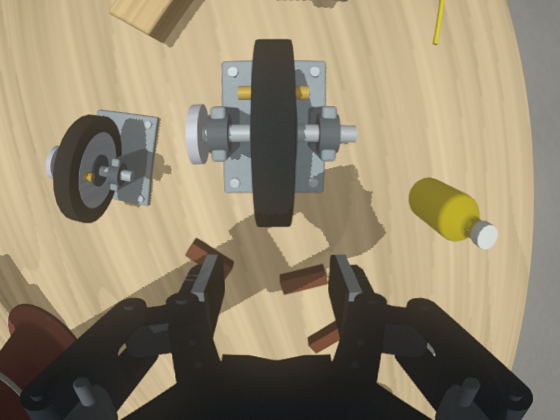

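```bash
cat >> h.py <<'E'
CTR=np.array([573.5,274,125]);YAW=-.256
SX=np.array([np.cos(YAW),np.sin(YAW),0]);SY=np.array([-SX[1],SX[0],0])
def bolt(im,s,name="wrist"):
    h=cv2.cvtColor(im,cv2.COLOR_BGR2HSV)
    m=((h[...,0]>14)&(h[...,0]<26)&(h[...,1]>160)&(h[...,2]>70)).astype(np.uint8)*255
    for b in blobs(m,8,600):
        print("brass",b[:3],end=" ")
        # bolt end stub centre: x=±22; solve angle
        for sx in(-22,22):
            ts=np.arange(0,6.283,.01)
            e=[np.linalg.norm(proj(name,CTR+SX*sx+SY*(-42*np.sin(t))+np.array([0,0,42*np.cos(t)]),s)-b[:2]) for t in ts]
            i=int(np.argmin(e))
            if e[i]<6: print("side",sx,"th",round(ts[i],2),"err",round(e[i],1),end=" ")
        print()
E
python3 - <<'E'
from h import *;import pickle
for k in("b2","b5"):
    bolt(cv2.imread(f"pics/{k}.png"),pickle.load(open(f"pics/{k}.pkl","rb")))
E
```

```text
brass (445.0, 213.1, 32.0) 
brass (411.3, 189.3, 499.5) 
brass (466.7, 230.6, 13.5) Traceback (most recent call last):
  File "<stdin>", line 3, in <module>
  File "h.py", line 53, in bolt
    e=[np.linalg.norm(proj(name,CTR+SX*sx+SY*(-42*np.sin(t))+np.array([0,0,42*np.cos(t)]),s)-b[:2]) for t in ts]
                      ~~~~^^^^^^^^^^^^^^^^^^^^^^^^^^^^^^^^^^^^^^^^^^^^^^^^^^^^^^^^^^^^^^^^^^
  File "h.py", line 19, in proj
    c=bot.camera_info(n);X=np.asarray(X,float)
ValueError: time passes only in moves, steps and waits
```

```bash
sed -i 's/bot.camera_info(n)/INFO[n]/' h.py; sed -i '2a INFO={n:bot.camera_info(n) for n in("scene","top","wrist")}' h.py
python3 - <<'E'
from h import *;import pickle
for k in("b2","b5"):
    print(k);bolt(cv2.imread(f"pics/{k}.png"),pickle.load(open(f"pics/{k}.pkl","rb")))
E
```

```text
b2
brass (445.0, 213.1, 32.0) 
brass (411.3, 189.3, 499.5) 
b5
brass (466.7, 230.6, 13.5) 
brass (473.8, 220.1, 18.0) 
brass (453.8, 190.6, 22.5) 
brass (424.7, 200.8, 445.5)
```

```bash
python3 - <<'E'
from h import *
a=cv2.cvtColor(cv2.imread("pics/b2.png"),cv2.COLOR_BGR2HSV);b=cv2.cvtColor(cv2.imread("pics/b5.png"),cv2.COLOR_BGR2HSV)
print(a[110,290:300],b[92,240:249],b[92,300:310],a[300,100:105])
E
sed -i 's/(h\[...,0\]>14)&(h\[...,0\]<26)&(h\[...,1\]>160)&(h\[...,2\]>70)/(h[...,0]>12)\&(h[...,0]<24)\&(h[...,1]>145)\&(h[...,2]>60)/; s/blobs(m,8,600)/blobs(m,4,600)/' h.py
python3 - <<'E'
from h import *;import pickle
for k in("b2","b5"):
    print(k);bolt(cv2.imread(f"pics/{k}.png"),pickle.load(open(f"pics/{k}.pkl","rb")))
E
```

```text
[[ 45   9  57]
 [ 22  73  77]
 [ 21 145 128]
 [ 21 144 131]
 [ 22 145 130]
 [ 22 146 131]
 [ 21 145 130]
 [ 22 133 127]
 [ 24  58 110]
 [ 94  17 104]] [[ 23 138 218]
 [ 23 139 218]
 [ 23 137 218]
 [ 23 139 218]
 [ 23 137 219]
 [ 23 138 218]
 [ 23 139 217]
 [ 23 139 218]
 [ 23 139 218]] [[ 22 141 143]
 [ 23 144 184]
 [ 23 142 207]
 [ 23 141 211]
 [ 23 141 210]
 [ 23 140 211]
 [ 23 141 211]
 [ 23 143 211]
 [ 23 142 209]
 [ 22  64 163]] [[ 20  76 192]
 [ 20  74 193]
 [ 20  73 195]
 [ 19  72 197]
 [ 20  72 197]]
b2
brass (112.9, 168.5, 19.5) 
b5
brass (88.4, 176.7, 22.0)
```

```bash
sed -i 's/(h\[...,0\]>12)&(h\[...,0\]<24)&(h\[...,1\]>145)&(h\[...,2\]>60)/(h[...,0]>19)\&(h[...,0]<26)\&(h[...,1]>115)\&(h[...,1]<170)\&(h[...,2]>60)/' h.py
python3 - <<'E'
from h import *;import pickle
for k in("b2","b5"):
    print(k);bolt(cv2.imread(f"pics/{k}.png"),pickle.load(open(f"pics/{k}.pkl","rb")))
E
```

```text
b2
brass (442.7, 218.8, 18.0) 
brass (449.2, 208.5, 12.5) 
brass (407.3, 196.5, 10.5) 
brass (113.1, 168.1, 41.5) 
brass (293.8, 109.6, 47.0) side 22 th 5.66 err 1.0 
brass (250.9, 110.0, 29.5) side -22 th 5.66 err 1.4 
b5
brass (471.0, 226.6, 52.0) 
brass (424.6, 205.8, 22.5) 
brass (88.9, 176.3, 60.5) 
brass (301.9, 92.1, 142.5) side 22 th 5.28 err 1.6 
brass (244.4, 92.1, 132.5) side -22 th 5.27 err 2.8
```

```bash
python3 -c "
from h import *
go(582.5,307.6,250);go(582.5,307.6,171)"
```

```text
tcp [560.1 220.  275.3] yaw -0.261 j6 0.51 t 5.9 w 51.5
delta m [ 0.0904 -0.001   0.0254] norm/rows 2.2514282626720252
tcp [560.1 220.  275.3] yaw -0.261 j6 0.51 t 5.9 w 51.5
delta m [ 0.0903 -0.0011  0.1044] norm/rows 3.3101743193409114
```

carry_out(
  motion=[
    [0.2,[0.03,-0.001,0],0],
    [0.2,[0.03,0,0],0],
    [0.2,[0.03,0,0],0],
    [0.2,[0,0,0.035],0],
    [0.2,[0,0,0.035],0],
    [0.2,[0,0,0.035],0],
    [0.2,[0,0,0],0],
    [-1,[0,0,0],0],
    [-1,[0,0,0],0],
    [-1,[0,0,0],0],
  ],
)

```text
time_s: 6.7
tcp_pos: [582.6, 306.5, 169.8]
orientation: [[0.258, 0.966, 0.001], [0.966, -0.258, -0.0], [-0.0, 0.001, -1.0]]
ft_force: [3.5, -2.7, -8.5]
gripper_width: 29.5
```

carry_out(
  motion=[
    [-1,[0,0,0],0],
    [-1,[0,0,0],0],
    [-1,[-0.0082,0,-0.0038],0],
    [-1,[-0.0086,0,-0.0027],0],
    [-1,[-0.0089,0,-0.0016],0],
    [-1,[-0.009,0,-0.0006],0],
    [-1,[-0.009,0,0.0006],0],
    [-1,[-0.0089,0,0.0016],0],
    [-1,[0,0,0],0],
  ],
)

```text
time_s: 7.45
tcp_pos: [569.6, 257.3, 178.1]
orientation: [[0.259, 0.966, 0.005], [0.966, -0.259, 0.005], [0.006, 0.004, -1.0]]
ft_force: [4.3, 2.8, -6.7]
gripper_width: 29.4
```

```bash
python3 -c "
from h import *
s=bot.sense();im=bot.camera('wrist');cv2.imwrite('pics/b6.png',im);import pickle;pickle.dump(s,open('pics/b6.pkl','wb'));print(s['tcp_pos'],s['ft_force']);bolt(im,s)
"
```

```text
[569.56592602 257.28598825 178.10825987] [ 4.28265463  2.84116954 -6.66883811]
brass (39.6, 247.4, 102.5) 
brass (465.3, 236.4, 15.0) 
brass (325.2, 197.5, 385.0) side 22 th 5.93 err 5.2 
brass (226.7, 197.9, 406.5)
```

View pics/b6.png

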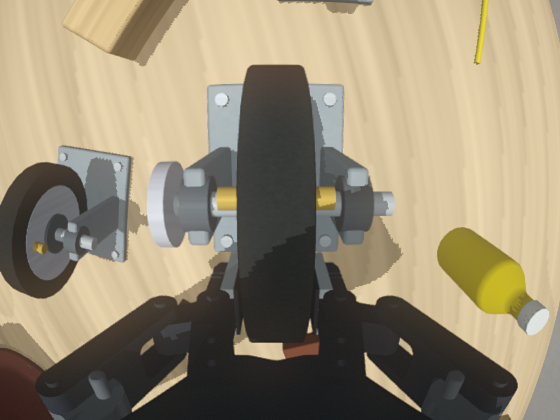

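carry_out(
  motion=[
    [-1,[-0.0043,0,0.0013],0],
    [-1,[-0.0043,0,0.0014],0],
    [-1,[-0.0041,0,0.0018],0],
    [-1,[-0.0041,0,0.002],0],
    [-1,[-0.0034,0,0.0019],0],
    [-1,[-0.0033,0,0.0021],0],
    [-1,[0,0,0],0],
    [-1,[0,0,0],0],
  ],
)

```text
time_s: 8.17
tcp_pos: [564.0, 236.2, 170.0]
orientation: [[0.258, 0.966, 0.006], [0.966, -0.258, 0.006], [0.008, 0.004, -1.0]]
ft_force: [0.3, 5.3, 3.2]
gripper_width: 29.5
```

```bash
python3 -c "
from h import *
s=bot.sense();im=bot.camera('wrist');cv2.imwrite('pics/b7.png',im);import pickle;pickle.dump(s,open('pics/b7.pkl','wb'));print(s['tcp_pos'],s['ft_force']);bolt(im,s)
"
```

```text
[564.016414   236.15450755 170.00100878] [0.25755564 5.33660448 3.20270193]
brass (532.2, 289.5, 124.5) 
brass (449.7, 252.5, 21.5) 
brass (27.7, 225.4, 112.5) 
brass (221.6, 182.8, 444.0) 
brass (330.1, 182.6, 425.0)
```

```bash
cat >> h.py <<'E'
def boltray(s,L,Rr,name="wrist"):
    # th by intersecting each stub's ray with circle of radius 42 about axle (in the stand's y-z plane), upper root
    for px in(L,Rr):
        o,d=ray(name,*px,s);o=o-CTR;oy,dy=o@SY,d@SY
        a=dy*dy+d[2]**2;b=2*(oy*dy+o[2]*d[2]);c=oy*oy+o[2]**2-42**2;D=b*b-4*a*c
        if D<0: k=[-b/2/a]; print("miss by",np.sqrt(c-b*b/4/a+42**2)-42,end=" ")
        else: k=[(-b-np.sqrt(D))/2/a,(-b+np.sqrt(D))/2/a]
        for t in k: p=o+d*t;print("x",round(p@SX,1),"y,z",round(p@SY,1),round(p[2],1),"th",round(np.arctan2(-(p@SY),p[2]),3),end=" | ")
        print()
E
python3 - <<'E'
from h import *;import pickle
L=lambda k:pickle.load(open(f"pics/{k}.pkl","rb"))
boltray(L("b6"),(226.7,197.9),(325.2,197.5));boltray(L("b7"),(221.6,182.8),(330.1,182.6));boltray(L("b5"),(244.4,92.1),(301.9,92.1))
E
```

```text
x -25.1 y,z 14.5 39.4 th -0.353 | x -37.7 y,z -7.1 -41.4 th 2.972 | 
x 24.7 y,z 14.5 39.4 th -0.352 | x 37.6 y,z -7.2 -41.4 th 2.969 | 
x -25.6 y,z 2.8 41.9 th -0.067 | x -39.3 y,z -14.8 -39.3 th 2.783 | 
x 25.0 y,z 2.7 41.9 th -0.063 | x 39.2 y,z -15.0 -39.2 th 2.777 | 
x -24.4 y,z 36.0 21.7 th -1.029 | x -27.8 y,z 38.4 -17.1 th -1.991 | 
x 23.4 y,z 35.7 22.1 th -1.015 | x 26.7 y,z 38.1 -17.7 th -2.006 |
```

carry_out(
  motion=[
    [-1,[-0.0019,0,0.0013],0],
    [-1,[-0.0019,0,0.0014],0],
    [-1,[0,0,0],0],
    [-1,[0,0,0],0],
    [0.2,[0,0,0],0],
    [0.2,[0,0,0],0],
    [0.2,[0,0,0],0],
    [0.2,[0,0,-0.03],0],
    [0.2,[0,0,-0.04],0],
    [0.2,[0,0,-0.04],0],
  ],
)

```text
time_s: 9.05
tcp_pos: [560.1, 229.0, 271.6]
orientation: [[0.258, 0.966, -0.005], [0.966, -0.258, -0.002], [-0.003, -0.004, -1.0]]
ft_force: [0.5, 0.1, 0.4]
gripper_width: 51.2
```

carry_out(
  motion=[
    [0.2,[-0.025,0,-0.02],0],
    [0.2,[-0.025,0,-0.02],0],
    [0.2,[0,0,0],0],
    [0.2,[0,0,0],0],
  ],
)

```text
time_s: 9.38
tcp_pos: [548.9, 180.7, 314.3]
orientation: [[0.26, 0.966, 0.003], [0.966, -0.26, 0.0], [0.001, 0.003, -1.0]]
ft_force: [-0.0, 0.4, -1.1]
gripper_width: 51.7
```

```bash
python3 -c "
from h import *
s=bot.sense();im=bot.camera('wrist');cv2.imwrite('pics/b8.png',im);import pickle;pickle.dump(s,open('pics/b8.pkl','wb'));print(s['tcp_pos'],s['ft_force']);bolt(im,s)
cv2.imwrite('pics/b8s.png',bot.camera('scene'))
cv2.imwrite('pics/b8t.png',bot.camera('top'))
"
```

```text
[548.92437259 180.66239014 314.2948185 ] [-0.01691055  0.35054494 -1.05075793]
brass (459.4, 185.2, 37.5) 
brass (417.2, 179.5, 119.0) 
brass (103.1, 133.6, 51.5) 
brass (302.1, 85.8, 138.0) side 22 th 6.27 err 1.1 
brass (249.1, 86.2, 131.5) side -22 th 6.27 err 1.7
```

View pics/b8.png

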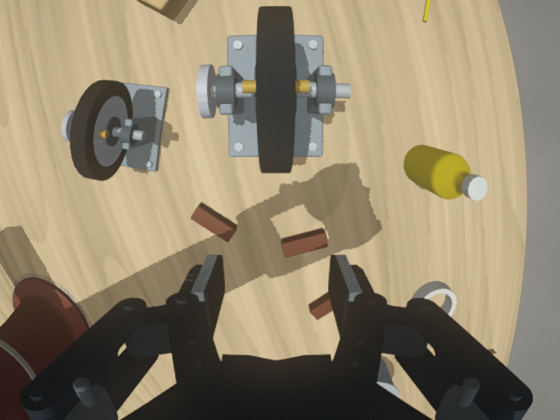

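View pics/b8s.png

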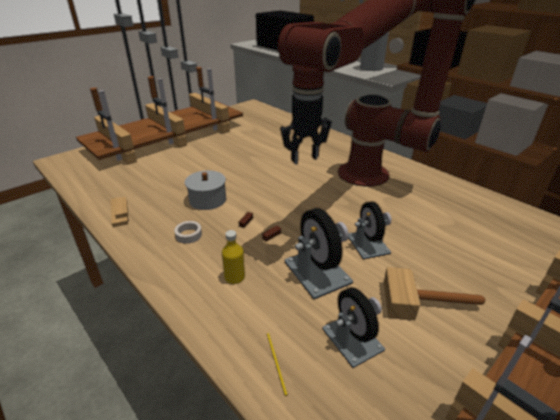

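The wheel bolt now reads within about 0.02 rad of straight up. In the wrist view its stubs are at (249,86) and (302,86), level with the axle. The lid is next.

Run:
```python
from h import *
np.set_printoptions(precision=1,suppress=True)
K={}
for n,roi in[("top",(180,225,425,465)),("scene",(165,195,190,220))]:
    im=cv2.imread(f"pics/a_{n}.png");h=cv2.cvtColor(im,cv2.COLOR_BGR2HSV)
    m=(((h[...,0]<14)|(h[...,0]>172))&(h[...,1]>90)).astype(np.uint8)*255
    k=np.zeros_like(m);a=roi;k[a[0]:a[1],a[2]:a[3]]=m[a[0]:a[1],a[2]:a[3]]
    b=blobs(k,5,600);print(n,[x[:3]+(x[3],) for x in b]);K[n]=max(b,key=lambda x:x[2])[:2]
print("knob",two(ray("top",*K["top"]),ray("scene",*K["scene"])))
im=cv2.imread("pics/a_scene.png");cv2.imwrite("pics/zp.png",cv2.resize(im[160:215,175:235],None,fx=8,fy=8,interpolation=2))
bars={}
print(two(ray("top",300,218.3),ray("scene",271.7,231.9)),two(ray("top",346.6,213.3),ray("scene",245.6,218.6)))
go(592,-264,260)
```

```text
top [(446.2, 201.6, 57.5, ((445.4422912597656, 201.71156311035156), (7.452413558959961, 11.570852279663086), 78.69007110595703))]
scene [(204.4, 175.5, 16.0, ((204.0, 176.0), (6.0, 4.0), 90.0))]
knob (array([ 591.4, -265.3,  103.4]), np.float64(3.9379582168460137))
(array([558.9,  59.4,  18.1]), np.float64(3.850533187497753)) (array([574.8, -55.9,  17.2]), np.float64(3.3130807554619777))
tcp [547.8 181.7 310.5] yaw -0.261 j6 0.45 t 9.5 w 51.4
delta m [-0.4  0.2  0.1] norm/rows 10.809533087476883
```

View pics/zp.png

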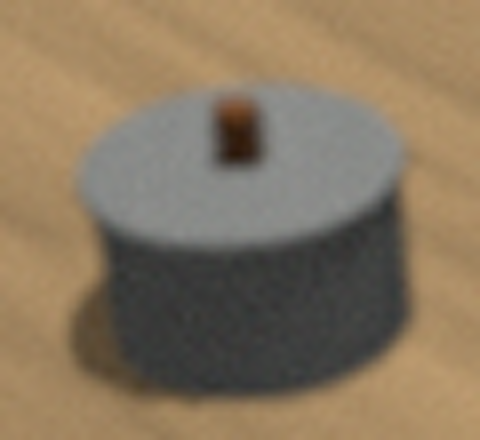

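```bash
python3 -c "
from h import *
np.set_printoptions(precision=4,suppress=True)
go(585,-270,220)"
```

```text
tcp [547.8 181.7 310.5] yaw -0.261 j6 0.45 t 9.5 w 51.4
delta m [-0.4267  0.1527  0.0906] norm/rows 11.084091757801927
```

carry_out(
  motion=[
    [0.2,[-0.036,0.013,0.0075],0],
    [0.2,[-0.036,0.013,0.0075],0],
    [0.2,[-0.036,0.013,0.0075],0],
    [0.2,[-0.036,0.013,0.0075],0],
    [0.2,[-0.036,0.013,0.0075],0],
    [0.2,[-0.036,0.013,0.0075],0],
    [0.2,[-0.036,0.013,0.0075],0],
    [0.2,[-0.036,0.013,0.0075],0],
    [0.2,[-0.036,0.013,0.0075],0],
    [0.2,[-0.036,0.013,0.0075],0],
  ],
)

```text
time_s: 10.37
tcp_pos: [580.5, -200.7, 234.9]
orientation: [[0.257, 0.966, -0.003], [0.966, -0.257, 0.002], [0.001, -0.003, -1.0]]
ft_force: [0.5, 0.1, -1.0]
gripper_width: 51.0
```

carry_out(
  motion=[
    [0.2,[-0.033,0.013,0.0075],0],
    [0.2,[-0.033,0.013,0.0075],0],
    [0.2,[0,0,0],0],
    [0.2,[0,0,0],0],
    [0.2,[0,0,0],0],
  ],
)

```text
time_s: 10.78
tcp_pos: [588.9, -269.3, 220.8]
orientation: [[0.258, 0.966, -0.002], [0.966, -0.258, 0.002], [0.001, -0.003, -1.0]]
ft_force: [0.8, 0.6, -0.1]
gripper_width: 51.5
```

```bash
cat >> h.py <<'E'
import pickle
def snap(k,*extra):
    s=bot.sense();im=bot.camera('wrist');cv2.imwrite(f'pics/{k}.png',im);pickle.dump(s,open(f'pics/{k}.pkl','wb'));print(s['tcp_pos'].round(1),"w",round(s['gripper_width'],1),"t",round(s['time_s'],2),"F",s['ft_force'].round(1))
    for e in extra: cv2.imwrite(f'pics/{k}_{e}.png',bot.camera(e))
    return im,s
E
python3 -c "
from h import *
snap('c1')"
```

```text
[ 588.9 -269.3  220.8] w 51.5 t 10.78 F [ 0.8  0.6 -0.1]
```

View pics/c1.png

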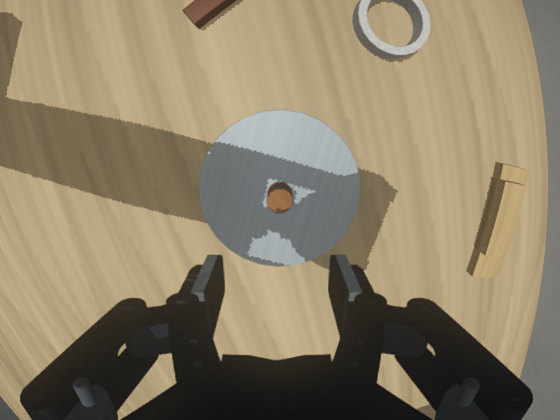

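Run:
```python
from h import *
np.set_printoptions(precision=4,suppress=True)
s=pickle.load(open("pics/c1.pkl","rb"))
k=plane("wrist",280.5,198,113,s);print("knob",k)
E_=[plane("wrist",*p,85,s) for p in[(199,188),(360,188),(279.5,110),(279.5,266)]];print(E_,np.mean(E_,0),np.linalg.norm(E_[0]-E_[1]),np.linalg.norm(E_[2]-E_[3]))
go(k[0],k[1],130);go(k[0],k[1],89)
```

```text
knob [ 592.7253 -264.4903  113.    ]
[array([ 522.6604, -244.0401,   85.    ]), array([ 662.8705, -281.1243,   85.    ]), array([ 609.9261, -196.9386,   85.    ]), array([ 573.0769, -337.1994,   85.    ])] [ 592.1335 -264.8256   85.    ] 145.031457836402 145.02054833435216
tcp [ 589.2 -268.9  221.6] yaw -0.26 j6 -0.28 t 10.8 w 51.0
delta m [0.0051 0.0025 0.0916] norm/rows 2.2010444054133287
tcp [ 589.2 -268.9  221.6] yaw -0.26 j6 -0.28 t 10.8 w 51.0
delta m [0.005  0.0025 0.1326] norm/rows 3.182966121097996
```

carry_out(
  motion=[
    [0.2,[0.0025,0.0015,0.03],0],
    [0.2,[0.0025,0.001,0.03],0],
    [0.2,[0,0,0.025],0],
    [0.2,[0,0,0.025],0],
    [0.2,[0,0,0.021],0],
    [0.2,[0,0,0],0],
    [-1,[0,0,0],0],
    [-1,[0,0,0],0],
    [-1,[0,0,0],0],
    [-1,[0,0,0],0],
  ],
  grip_force=50,
)

```text
time_s: 11.67
tcp_pos: [594.3, -266.4, 94.4]
orientation: [[0.258, 0.966, 0.004], [0.966, -0.258, -0.002], [-0.001, 0.004, -1.0]]
ft_force: [0.8, 0.7, 3.7]
gripper_width: 20.5
```

carry_out(
  motion=[
    [-1,[0,0,0],0],
    [-1,[0,0,0],0],
    [-1,[0,0,-0.01],0],
    [-1,[0,0,-0.02],0],
    [-1,[0,0,-0.03],0],
    [-1,[0,0,0],0],
  ],
)

```text
time_s: 12.17
tcp_pos: [595.5, -268.0, 158.5]
orientation: [[0.258, 0.966, 0.008], [0.966, -0.258, -0.006], [-0.003, 0.01, -1.0]]
ft_force: [1.2, -0.7, 0.4]
gripper_width: 20.0
```

```bash
python3 -c "
from h import *
snap('c2')
go(410,-200,100)"
```

```text
[ 595.5 -268.   158.5] w 20.0 t 12.17 F [ 1.2 -0.7  0.4]
tcp [ 594.9 -267.6  156.2] yaw -0.261 j6 -0.28 t 12.2 w 19.9
delta m [ 0.0177 -0.1965  0.0547] norm/rows 4.908989187236806
```

View pics/c2.png

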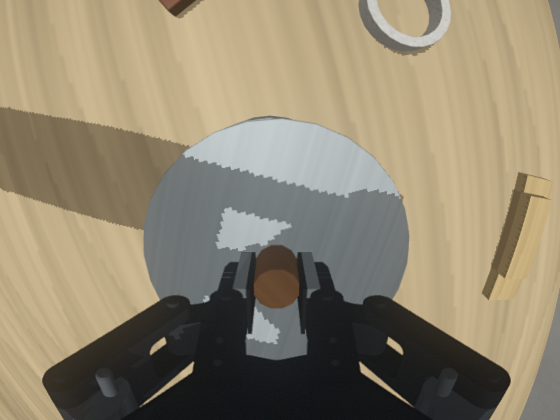

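carry_out(
  motion=[
    [-1,[0.004,-0.034,0],0],
    [-1,[0.004,-0.034,0],0],
    [-1,[0.004,-0.034,0],0],
    [-1,[0.004,-0.034,0.01],0],
    [-1,[0.002,-0.034,0.015],0],
    [-1,[0,-0.025,0.02],0],
    [-1,[0,0,0.025],0],
    [-1,[0,0,0.025],0],
    [-1,[0,0,0.01],0],
    [-1,[0,0,0],0],
  ],
)

```text
time_s: 13.05
tcp_pos: [406.1, -196.5, 42.7]
orientation: [[0.258, 0.966, -0.007], [0.966, -0.258, 0.005], [0.003, -0.008, -1.0]]
ft_force: [-0.4, 0.0, -1.3]
gripper_width: 19.9
```

```bash
python3 -c "
from h import *
snap('c3')
go(410,-200,22)"
```

```text
[ 406.1 -196.5   42.7] w 19.9 t 13.05 F [-0.4  0.  -1.3]
tcp [ 407.7 -197.5   44.9] yaw -0.261 j6 -0.35 t 13.1 w 20.2
delta m [-0.0018  0.0029  0.0229] norm/rows 0.5552546223911928
```

View pics/c3.png

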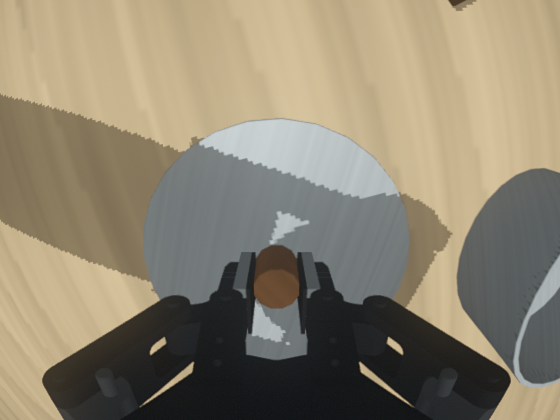

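carry_out(
  motion=[
    [-1,[0,0,0.01],0],
    [-1,[0,0,0.007],0],
    [-1,[0,0,0.004],0],
    [-1,[0,0,0.002],0],
    [-1,[0,0,0],0],
    [-1,[0,0,0],0],
  ],
)

```text
time_s: 13.6
tcp_pos: [409.3, -198.5, 23.8]
orientation: [[0.258, 0.966, 0.0], [0.966, -0.258, -0.0], [-0.0, 0.0, -1.0]]
ft_force: [-0.4, -0.2, -3.0]
gripper_width: 20.4
```

carry_out(
  motion=[
    [0,[0,0,0],0],
    [0,[0,0,0],0],
    [0.2,[0,0,0],0],
    [0.2,[0,0,0],0],
    [0.2,[0,0,-0.02],0],
    [0.2,[0,0,-0.03],0],
    [0.2,[0,0,-0.04],0],
    [0.2,[0,0,-0.03],0],
    [0.2,[0,0,-0.03],0],
    [0.2,[0,0,0],0],
  ],
)

```text
time_s: 14.43
tcp_pos: [412.5, -200.7, 181.6]
orientation: [[0.258, 0.966, 0.011], [0.966, -0.258, -0.008], [-0.005, 0.013, -1.0]]
ft_force: [-0.1, -0.3, 0.8]
gripper_width: 51.3
```

```bash
python3 -c "
from h import *
snap('c4','top')
go(560,-5,250)"
```

```text
[ 412.5 -200.7  181.6] w 51.3 t 14.43 F [-0.1 -0.3  0.8]
tcp [ 410.1 -199.   175.7] yaw -0.261 j6 -0.35 t 14.5 w 50.9
delta m [ 0.226   0.0951 -0.0743] norm/rows 6.145074969897834
```

View pics/c4.png

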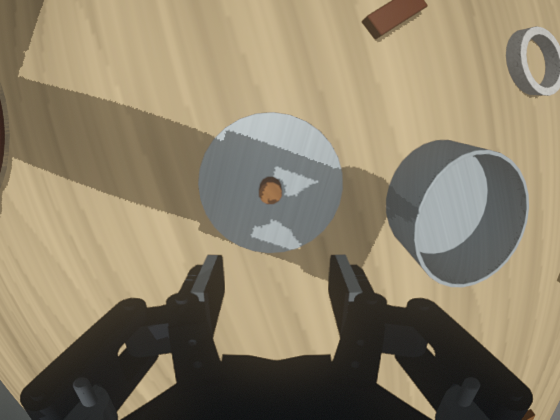

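View pics/c4_top.png

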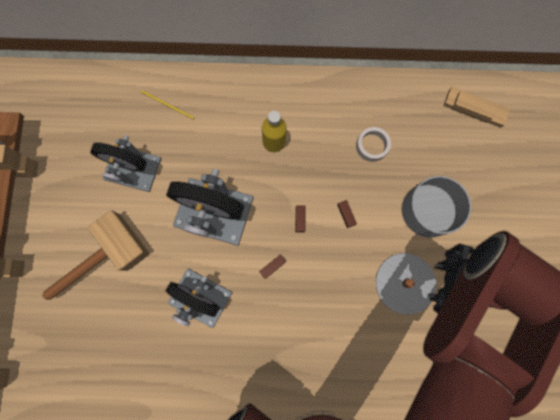

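```bash
python3 -c "
from h import *
np.set_printoptions(precision=4,suppress=True)
s=pickle.load(open('pics/c4.pkl','rb'))
for p in[(530,415),(558,275)]: print(plane('wrist',*p,0,s))
print('rim', [plane('wrist',*p,80,s) for p in [(527,205),(415,215),(480,151),(455,285)]])
print('knob',plane('wrist',270,189,39,s))
go(573,-56,220,-1.18)"
```

```text
[ 872.5553 -905.0808    0.    ]
[ 820.2656 -456.8325    0.    ]
rim [array([ 656.5569, -264.9946,   80.    ]), array([ 525.2472, -239.2234,   80.    ]), array([ 598.3192, -198.3615,   80.    ]), array([ 563.2431, -325.8758,   80.    ])]
knob [ 409.1571 -196.0373   39.    ]
tcp [ 410.1 -199.   175.7] yaw -0.261 j6 -0.35 t 14.5 w 50.9
delta m [ 0.1802  0.1207 -0.0441] norm/rows 5.3072747080507
turn 0.919 or -2.223
```

carry_out(
  motion=[
    [0.6,[0.03,0.02,-0.01],0],
    [0.6,[0.03,0.02,-0.01],0],
    [0.6,[0.03,0.02,-0.008],0],
    [0.6,[0.03,0.02,-0.008],0],
    [0.6,[0.03,0.02,-0.008],0],
    [0.6,[0.03,0.0205,0],0],
    [0.6,[0,0,0],0.12],
    [0.6,[0,0,0],0.12],
    [0.6,[0,0,0],0.12],
    [0.6,[0,0,0],0.12],
  ],
)

```text
time_s: 15.37
tcp_pos: [571.0, -54.9, 214.7]
orientation: [[0.679, 0.734, -0.004], [0.734, -0.679, 0.001], [-0.002, -0.004, -1.0]]
ft_force: [0.3, 0.3, 0.3]
gripper_width: 68.2
```

carry_out(
  motion=[
    [0.6,[0,0,0],0.12],
    [0.6,[0,0,0],0.12],
    [0.6,[0,0,0],0.12],
    [0.6,[0,0,0],0.08],
    [0.6,[0,0,0],0],
    [0.6,[0,0,0],0],
  ],
)

```text
time_s: 15.87
tcp_pos: [571.1, -55.4, 215.6]
orientation: [[0.924, 0.382, -0.003], [0.382, -0.924, 0.001], [-0.003, -0.002, -1.0]]
ft_force: [-0.3, -1.3, 0.4]
gripper_width: 68.6
```

```bash
cat >> h.py <<'E'
def wbars(im,s,zt=24):
    h=cv2.cvtColor(im,cv2.COLOR_BGR2HSV)
    m=(((h[...,0]<14)|(h[...,0]>172))&(h[...,1]>90)&(h[...,2]>25)).astype(np.uint8)*255
    m=cv2.morphologyEx(m,cv2.MORPH_OPEN,np.ones((5,5)))
    for b in blobs(m,200,20000):
        v0=np.median(h[...,2][int(b[1])-3:int(b[1])+4,int(b[0])-3:int(b[0])+4])
        print("blob",b[:3],"rect",[round(x) for x in b[3][1]],"at z24",plane("wrist",b[0],b[1],zt,s).round(1))
E
python3 -c "
from h import *
im,s=snap('d1');wbars(im,s)"
```

```text
[571.1 -55.4 215.6] w 68.6 t 15.87 F [-0.3 -1.3  0.4]
blob (121.9, 407.7, 506.0) rect [22, 35] at z24 [89.  45.7 24. ]
blob (101.5, 225.3, 697.0) rect [19, 41] at z24 [441.4 121.8  24. ]
blob (280.3, 184.1, 809.0) rect [59, 20] at z24 [569.6 -60.5  24. ]
blob (175.0, 151.5, 1120.0) rect [21, 59] at z24 [560.5  57.2  24. ]
```

View pics/d1.png

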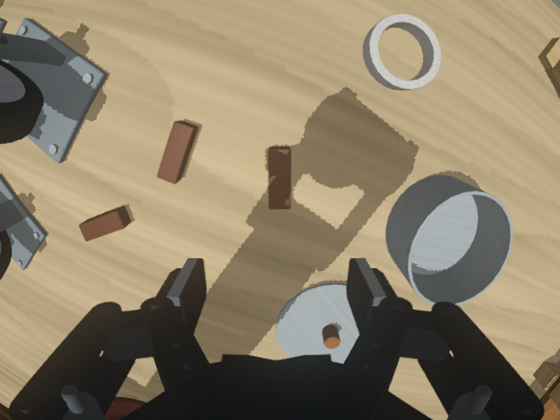

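```bash
python3 -c "
from h import *
np.set_printoptions(precision=4,suppress=True)
s=pickle.load(open('pics/d1.pkl','rb'))
a=plane('wrist',280,209.5,24,s);b=plane('wrist',280,145,0,s);c=plane('wrist',280,150,24,s);print(a,b,c,np.linalg.norm((a-b)[:2]))
R=s['orientation'];m=(a[:2]+b[:2])/2;print(m)
print(plane('wrist',268,180,24,s),plane('wrist',292,180,24,s))
im=cv2.imread('pics/d1.png');cv2.imwrite('pics/d1z.png',cv2.resize(im[130:220,230:330],None,fx=6,fy=6,interpolation=2))
go(m[0],m[1],60);go(m[0],m[1],4)"
```

```text
[543.5757 -71.0645  24.    ] [605.4701 -45.4694   0.    ] [602.975  -46.2468  24.    ] 66.97781164654741
[574.5229 -58.267 ]
[568.7825 -46.8307  24.    ] [578.4825 -70.1671  24.    ]
tcp [571.3 -55.4 216. ] yaw -1.179 j6 0.95 t 15.9 w 68.4
delta m [0.0022 0.0041 0.156 ] norm/rows 3.7432336494332343
tcp [571.3 -55.4 216. ] yaw -1.179 j6 0.95 t 15.9 w 68.4
delta m [0.0023 0.0042 0.212 ] norm/rows 5.085783438684706
```

View pics/d1z.png

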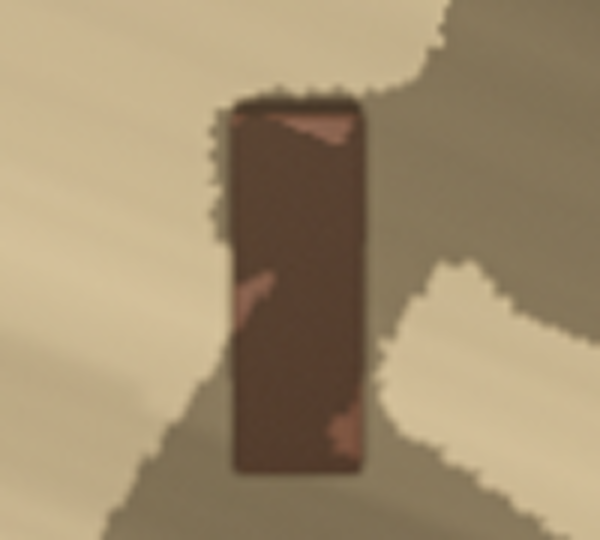

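carry_out(
  motion=[
    [0.4,[0.001,0.002,0.035],0],
    [0.4,[0.001,0.002,0.035],0],
    [0.4,[0,0,0.035],0],
    [0.4,[0,0,0.035],0],
    [0.4,[0,0,0.035],0],
    [0.4,[0,0,0.035],0],
    [0.4,[0,0,0],0],
    [-1,[0,0,0],0],
    [-1,[0,0,0],0],
    [-1,[0,0,0],0],
  ],
  grip_force=60,
)

```text
time_s: 16.75
tcp_pos: [577.7, -59.0, 10.8]
orientation: [[0.925, 0.38, 0.005], [0.38, -0.925, -0.001], [0.004, 0.003, -1.0]]
ft_force: [-0.7, 0.9, 0.9]
gripper_width: 23.9
```

carry_out(
  motion=[
    [-1,[0,0,0],0],
    [-1,[0,0,0],0],
    [-1,[0,0,-0.03],0],
    [-1,[0,0,-0.03],0],
    [-1,[0,0,-0.04],0],
    [-1,[0,0,-0.03],0],
    [-1,[0,0,-0.02],0],
    [-1,[0,0,0],0],
  ],
)

```text
time_s: 17.42
tcp_pos: [579.1, -59.3, 165.4]
orientation: [[0.925, 0.38, 0.012], [0.38, -0.925, -0.003], [0.01, 0.007, -1.0]]
ft_force: [0.3, 0.2, -0.7]
gripper_width: 22.3
```

```bash
python3 -c "
from h import *
im,s=snap('d2');go(592,-264.7,150,-1.18)"
```

```text
[579.1 -59.3 165.4] w 22.3 t 17.42 F [ 0.3  0.2 -0.7]
tcp [577.5 -59.  161.9] yaw -1.181 j6 0.95 t 17.5 w 22.2
delta m [-0.0648  0.1957  0.0124] norm/rows 4.953344505481917
turn -0.001 or 3.141
```

View pics/d2.png

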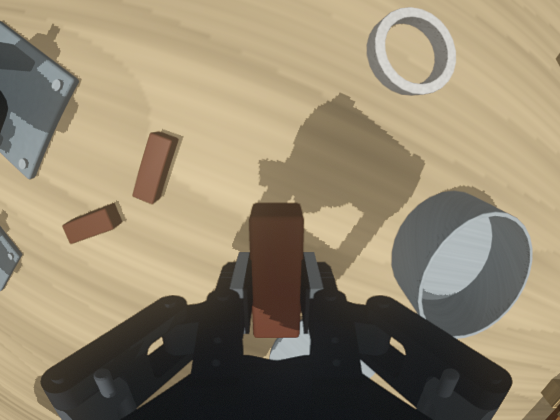

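```bash
cat >> h.py <<'E'
POT=np.array([592.3,-264.7])
def gopot(ax,ay,z):
    s=bot.sense();R=s["orientation"];p=POT+R[:2,0]*ax+R[:2,1]*ay;go(p[0],p[1],z)
E
python3 -c "
from h import *
np.set_printoptions(precision=4,suppress=True)
gopot(2,-20,150)"
```

```text
tcp [577.5 -59.  161.9] yaw -1.181 j6 0.95 t 17.5 w 22.2
delta m [-0.0626  0.1758  0.0123] norm/rows 4.485375226373316
```

carry_out(
  motion=[
    [-1,[-0.011,0.03,0],0],
    [-1,[-0.011,0.03,0],0],
    [-1,[-0.011,0.03,0],0],
    [-1,[-0.011,0.03,0],0],
    [-1,[-0.011,0.03,0],0],
    [-1,[-0.0076,0.0258,0],0],
    [-1,[0,0,0.01],0],
    [-1,[0,0,0],0],
    [-1,[0,0,0],0],
  ],
)

```text
time_s: 18.22
tcp_pos: [582.7, -243.7, 144.7]
orientation: [[0.925, 0.38, -0.004], [0.38, -0.925, 0.003], [-0.003, -0.004, -1.0]]
ft_force: [0.8, -0.4, -0.6]
gripper_width: 22.5
```

```bash
python3 -c "
from h import *
np.set_printoptions(precision=4,suppress=True)
snap('d3');gopot(2,-20,32)"
```

```text
[ 582.7 -243.7  144.7] w 22.5 t 18.22 F [ 0.8 -0.4 -0.6]
tcp [ 583.2 -243.5  145.6] yaw -1.18 j6 0.67 t 18.3 w 23.0
delta m [0.0026 0.0034 0.1136] norm/rows 2.726627712385104
```

View pics/d3.png

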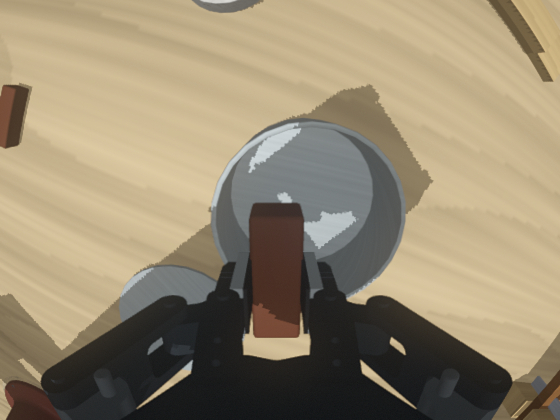

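carry_out(
  motion=[
    [-1,[0.001,0.001,0.03],0],
    [-1,[0.001,0.001,0.03],0],
    [-1,[0,0,0.025],0],
    [-1,[0,0,0.015],0],
    [-1,[0,0,0.012],0],
    [-1,[0,0,0],0],
    [-0.2,[0,0,0],0],
    [-0.2,[0,0,0],0],
    [-0.2,[0,0,0],0],
  ],
)

```text
time_s: 19.02
tcp_pos: [588.0, -246.4, 37.4]
orientation: [[0.925, 0.38, 0.003], [0.38, -0.925, -0.001], [0.002, 0.002, -1.0]]
ft_force: [-0.2, 1.3, -0.2]
gripper_width: 34.4
```

carry_out(
  motion=[
    [-0.2,[0,0,-0.03],0],
    [-0.2,[0,0,-0.04],0],
    [-0.2,[0,0,-0.04],0],
    [-0.2,[0,0,-0.04],0],
    [0.4,[0,0,-0.03],0],
    [0.4,[0,0,0],0],
  ],
)

```text
time_s: 19.52
tcp_pos: [590.8, -248.1, 227.1]
orientation: [[0.925, 0.38, 0.015], [0.38, -0.925, -0.009], [0.011, 0.014, -1.0]]
ft_force: [1.3, -1.1, 1.6]
gripper_width: 56.8
```

```bash
python3 -c "
from h import *
np.set_printoptions(precision=4,suppress=True)
snap('d4');go(559,57,215,-1.57)"
```

```text
[ 590.8 -248.1  227.1] w 56.8 t 19.52 F [ 1.3 -1.1  1.6]
tcp [ 589.6 -247.5  223.2] yaw -1.181 j6 0.67 t 19.6 w 59.9
delta m [ 0.0874 -0.2934  0.006 ] norm/rows 7.341690209073944
turn 0.389 or -2.753
```

View pics/d4.png

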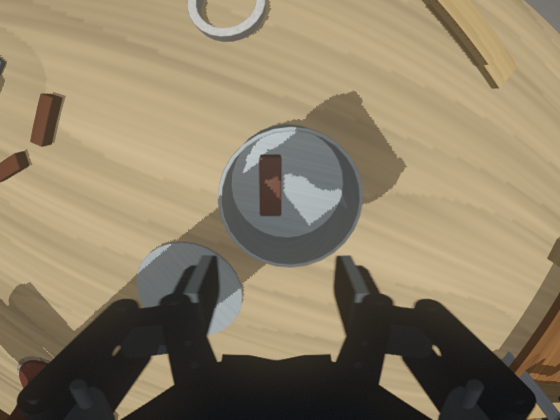

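carry_out(
  motion=[
    [0.4,[0.011,-0.0366,0],0],
    [0.4,[0.011,-0.0366,0],0],
    [0.4,[0.011,-0.0366,0],0],
    [0.4,[0.011,-0.0366,0],0],
    [0.4,[0.011,-0.0366,0],0],
    [0.4,[0.011,-0.0366,0],0],
    [0.4,[0.011,-0.0366,0],0],
    [0.4,[0.011,-0.0366,0.005],0],
    [0.4,[0,0,0],0.12],
    [0.4,[0,0,0],0.12],
  ],
)

```text
time_s: 20.4
tcp_pos: [555.8, 60.7, 209.3]
orientation: [[0.989, 0.148, -0.002], [0.148, -0.989, 0.0], [-0.002, -0.0, -1.0]]
ft_force: [-0.4, -1.5, 0.4]
gripper_width: 59.9
```

carry_out(
  motion=[
    [0.4,[0,0,0],0.12],
    [0.4,[0,0,0],0.04],
    [0.4,[0,0,0],0],
    [0.4,[0,0,0],0],
  ],
)

```text
time_s: 20.73
tcp_pos: [556.5, 58.3, 209.9]
orientation: [[1.0, -0.009, -0.001], [-0.009, -1.0, 0.0], [-0.001, -0.0, -1.0]]
ft_force: [0.5, -1.3, -0.0]
gripper_width: 59.7
```

```bash
python3 -c "
from h import *
im,s=snap('e1')
cv2.imwrite('pics/e1z.png',cv2.resize(im[110:260,200:360],None,fx=4,fy=4,interpolation=2))"
```

```text
[556.5  58.3 209.9] w 59.7 t 20.73 F [ 0.5 -1.3 -0. ]
```

View pics/e1z.png

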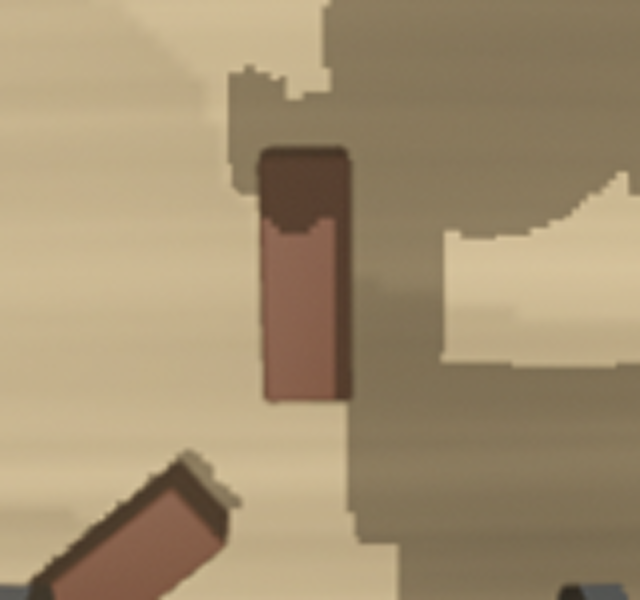

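```bash
python3 -c "
from h import *
np.set_printoptions(precision=4,suppress=True)
s=pickle.load(open('pics/e1.pkl','rb'))
a=plane('wrist',275,209.7,24,s);b=plane('wrist',275,148,24,s);l=plane('wrist',265.5,190,24,s);r=plane('wrist',283.8,190,24,s)
print(a,b,l,r,l[1]-r[1]);m=[(a[0]+b[0])/2,(l[1]+r[1])/2];print(m)
go(m[0],m[1],5)"
```

```text
[527.059   59.2281  24.    ] [592.5887  58.6553  24.    ] [548.6835  68.9464  24.    ] [548.5288  49.8596  24.    ] 19.086813112808983
[np.float64(559.8238641871283), np.float64(59.40302560879836)]
tcp [556.6  58.2 210. ] yaw -1.58 j6 1.55 t 20.8 w 59.7
delta m [ 0.0034 -0.0012  0.205 ] norm/rows 4.917279100300466
```

carry_out(
  motion=[
    [0.4,[0.002,0.0005,0.035],0],
    [0.4,[0,0,0.035],0],
    [0.4,[0,0,0.035],0],
    [0.4,[0,0,0.035],0],
    [0.4,[0,0,0.035],0],
    [0.4,[0,0,0.03],0],
    [0.4,[0,0,0],0],
    [-1,[0,0,0],0],
    [-1,[0,0,0],0],
    [-1,[0,0,0],0],
  ],
)

```text
time_s: 21.62
tcp_pos: [561.4, 57.7, 8.7]
orientation: [[1.0, -0.01, 0.005], [-0.01, -1.0, -0.0], [0.005, 0.0, -1.0]]
ft_force: [0.5, 0.4, 1.5]
gripper_width: 23.7
```

carry_out(
  motion=[
    [-1,[0,0,0],0],
    [-1,[0,0,0],0],
    [-1,[0,0,-0.03],0],
    [-1,[0,0,-0.03],0],
    [-1,[0,0,-0.04],0],
    [-1,[0,0,-0.03],0],
    [-1,[0,0,-0.02],0],
    [-1,[0,0,0],0],
  ],
)

```text
time_s: 22.28
tcp_pos: [562.7, 57.7, 163.1]
orientation: [[1.0, -0.01, 0.012], [-0.01, -1.0, -0.0], [0.012, 0.0, -1.0]]
ft_force: [0.3, 0.2, 0.7]
gripper_width: 22.4
```

```bash
python3 -c "
from h import *
np.set_printoptions(precision=4,suppress=True)
im,s=snap('e2');go(592.3,-264.7,150,-1.18)"
```

```text
[562.7  57.7 163.1] w 22.4 t 22.28 F [0.3 0.2 0.7]
tcp [561.2  57.7 159.8] yaw -1.581 j6 1.55 t 22.3 w 22.4
delta m [0.0343 0.3221 0.0101] norm/rows 7.771545008879418
turn -0.401 or 2.741
```

View pics/e2.png

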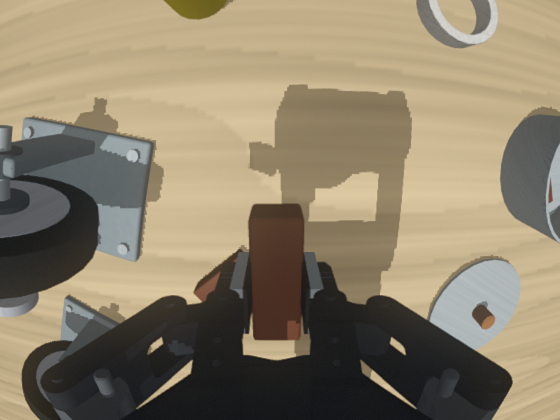

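carry_out(
  motion=[
    [-1,[0.005,0.038,0],0],
    [-1,[0.005,0.038,0],0],
    [-1,[0.005,0.038,0],0],
    [-1,[0.005,0.038,0],0],
    [-1,[0.005,0.038,0],0],
    [-1,[0.005,0.038,0],0],
    [-1,[0.005,0.038,0],0],
    [-1,[0.005,0.038,0],0],
    [-1,[0.004,0.0357,0.01],0],
    [-1,[0,0,0],-0.1],
  ],
)

```text
time_s: 23.17
tcp_pos: [597.5, -287.7, 141.4]
orientation: [[0.996, 0.086, -0.004], [0.086, -0.996, -0.0], [-0.004, -0.0, -1.0]]
ft_force: [-1.3, 0.7, -1.7]
gripper_width: 22.2
```

carry_out(
  motion=[
    [-1,[0,0,0],-0.1],
    [-1,[0,0,0],-0.1],
    [-1,[0,0,0],-0.1],
    [-1,[0,0,0],0],
    [-1,[0,0,0],0],
  ],
)

```text
time_s: 23.58
tcp_pos: [598.5, -281.8, 143.5]
orientation: [[0.926, 0.378, -0.003], [0.378, -0.926, 0.002], [-0.002, -0.003, -1.0]]
ft_force: [-0.7, -0.5, -1.0]
gripper_width: 22.4
```

```bash
python3 -c "
from h import *
np.set_printoptions(precision=4,suppress=True)
snap('e3');gopot(2,20,32)"
```

```text
[ 598.5 -281.8  143.5] w 22.4 t 23.58 F [-0.7 -0.5 -1. ]
tcp [ 598.7 -281.9  144. ] yaw -1.183 j6 0.63 t 23.6 w 22.5
delta m [0.0027 0.0019 0.112 ] norm/rows 2.6858819656606188
```

View pics/e3.png

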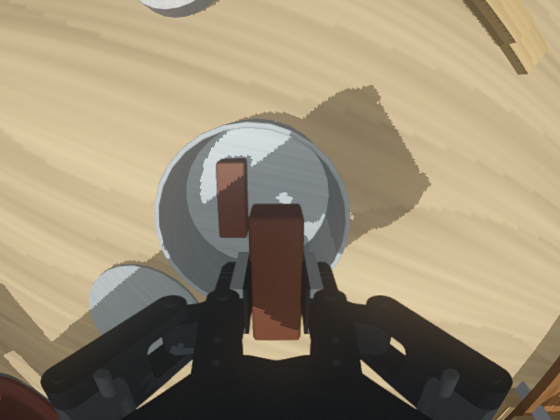

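carry_out(
  motion=[
    [-1,[0.001,0.001,0.03],0],
    [-1,[0.001,0.002,0.03],0],
    [-1,[0,0,0.025],0],
    [-1,[0,0,0.015],0],
    [-1,[0,0,0.01],0],
    [-1,[0,0,0],0],
    [-0.2,[0,0,0],0],
    [-0.2,[0,0,0],0],
    [-0.2,[0,0,0],0],
  ],
)

```text
time_s: 24.38
tcp_pos: [604.1, -285.5, 38.2]
orientation: [[0.925, 0.38, 0.004], [0.38, -0.925, -0.003], [0.003, 0.004, -1.0]]
ft_force: [-0.2, -0.8, -0.0]
gripper_width: 34.0
```

carry_out(
  motion=[
    [-0.2,[0,0,-0.03],0],
    [-0.2,[0,0,-0.04],0],
    [-0.2,[0,0,-0.04],0],
    [-0.2,[0,0,-0.04],0],
    [0.4,[0,0,-0.03],0],
    [0.4,[0,0,0],0],
  ],
)

```text
time_s: 24.88
tcp_pos: [606.7, -287.1, 228.3]
orientation: [[0.925, 0.38, 0.016], [0.38, -0.925, -0.01], [0.011, 0.016, -1.0]]
ft_force: [0.0, -0.6, 1.2]
gripper_width: 57.1
```

```bash
python3 -c "
from h import *
np.set_printoptions(precision=4,suppress=True)
snap('e4','top','scene');go(441,122,215,-2.46)"
```

```text
[ 606.7 -287.1  228.3] w 57.1 t 24.88 F [ 0.  -0.6  1.2]
tcp [ 602.9 -284.8  217.3] yaw -1.181 j6 0.63 t 25.0 w 59.9
delta m [ 0.0047 -0.4378  0.0012] norm/rows 10.49904925044531
turn 1.279 or -1.863
```

View pics/e4.png

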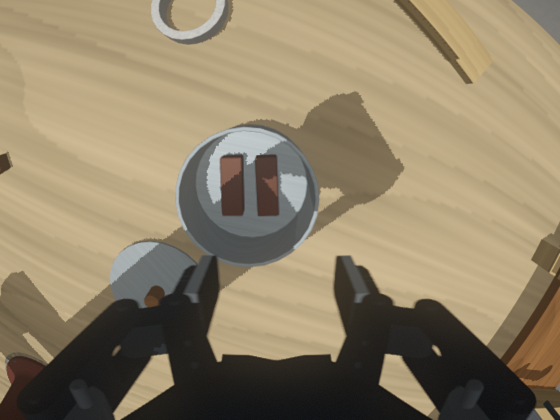

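View pics/e4_top.png

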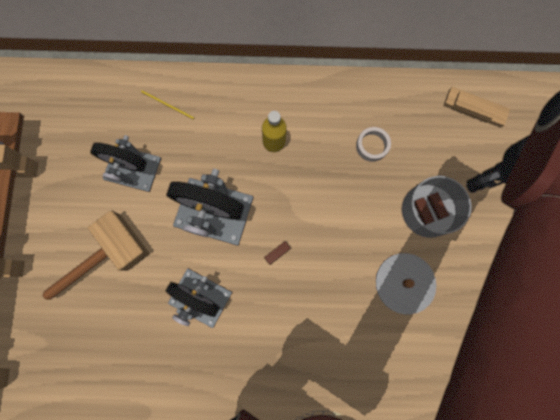

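The third bar has been knocked aside, from about (272,266) to (277,253) in the top view. I'll measure it again.

```bash
python3 -c "
from h import *
np.set_printoptions(precision=4,suppress=True)
im=cv2.imread('pics/e4_top.png')
for b in blobs(brown(im)):
    c=cv2.boxPoints(b[3]);print(b[:3],b[3],plane('top',b[0],b[1],24))
    if 250<b[0]<310:
        P=[plane('top',*q,24)[:2] for q in c];e=[P[1]-P[0],P[2]-P[1]];L=max(e,key=np.linalg.norm);print('yaw long',np.arctan2(L[1],L[0]),np.linalg.norm(L))
go(463,112,215,-2.46)"
```

```text
(321.9, 417.8, 61.0) ((321.5, 417.5), (3.0, 29.0), 90.0) [107.4257   3.1401  24.    ]
(277.1, 252.5, 198.0) ((277.1399841308594, 252.52000427246094), (9.000000953674316, 26.40000343322754), 53.130104064941406) [474.3258 112.3207  24.    ]
yaw long -0.9018891473653783 63.65960612648246
(423.7, 210.0, 179.5) ((423.64495849609375, 210.64796447753906), (25.076923370361328, 9.923077583312988), 67.38013458251953) [ 587.9743 -245.8821   24.    ]
(438.4, 205.6, 147.0) ((438.0, 205.5), (24.314550399780273, 9.685182571411133), 61.69924545288086) [ 600.0014 -282.7078   24.    ]
(552.1, 130.5, 63.0) ((553.953369140625, 130.3086395263672), (8.98447036743164, 19.730600357055664), 49.76364517211914) [ 804.3185 -584.5634   24.    ]
tcp [ 602.9 -284.8  217.3] yaw -1.181 j6 0.63 t 25.0 w 59.9
delta m [ 0.0213 -0.4202  0.0013] norm/rows 10.089113152020436
turn 1.279 or -1.863
```

```bash
python3 -c "
from h import *
np.set_printoptions(precision=4,suppress=True)
go(472,113,215,-2.47)"
```

```text
tcp [ 602.9 -284.8  217.3] yaw -1.181 j6 0.63 t 25.0 w 59.9
delta m [ 0.03   -0.4177  0.0013] norm/rows 10.042173849008929
turn 1.289 or -1.853
```

carry_out(
  motion=[
    [0.4,[0.003,-0.038,0],0],
    [0.4,[0.003,-0.038,0],0],
    [0.4,[0.003,-0.038,0],0],
    [0.4,[0.003,-0.038,0],0],
    [0.4,[0.003,-0.038,0],0],
    [0.4,[0.003,-0.038,0],0],
    [0.4,[0.003,-0.038,0],0],
    [0.4,[0.003,-0.038,0],0],
    [0.4,[0.003,-0.038,0],0],
    [0.4,[0.003,-0.038,0],0],
  ],
)

```text
time_s: 25.87
tcp_pos: [484.0, 80.0, 213.6]
orientation: [[0.925, 0.379, -0.003], [0.379, -0.925, -0.0], [-0.003, -0.001, -1.0]]
ft_force: [1.1, 0.9, 0.9]
gripper_width: 59.6
```

carry_out(
  motion=[
    [0.4,[0,-0.038,0],0],
    [0.4,[0,0,0],0.12],
    [0.4,[0,0,0],0.12],
    [0.4,[0,0,0],0.12],
    [0.4,[0,0,0],0.12],
    [0.4,[0,0,0],0.12],
    [0.4,[0,0,0],0.12],
    [0.4,[0,0,0],0.12],
    [0.4,[0,0,0],0.12],
    [0.4,[0,0,0],0.12],
  ],
)

```text
time_s: 26.7
tcp_pos: [470.4, 113.5, 213.4]
orientation: [[0.767, -0.641, -0.004], [-0.641, -0.767, -0.0], [-0.002, 0.003, -1.0]]
ft_force: [-0.4, 0.3, -0.1]
gripper_width: 59.8
```

carry_out(
  motion=[
    [0.4,[0,0,0],0.12],
    [0.4,[0,0,0],0.09],
    [0.4,[0,0,0],0],
    [0.4,[0,0,0],0],
  ],
)

```text
time_s: 27.03
tcp_pos: [470.6, 113.5, 214.0]
orientation: [[0.623, -0.782, -0.003], [-0.782, -0.623, -0.0], [-0.001, 0.002, -1.0]]
ft_force: [-0.2, 0.6, 0.4]
gripper_width: 59.9
```

```bash
python3 -c "
from h import *
im,s=snap('f1')
cv2.imwrite('pics/f1z.png',cv2.resize(im[110:260,200:360],None,fx=4,fy=4,interpolation=2))"
```

```text
[470.6 113.5 214. ] w 59.9 t 27.03 F [-0.2  0.6  0.4]
```

View pics/f1z.png

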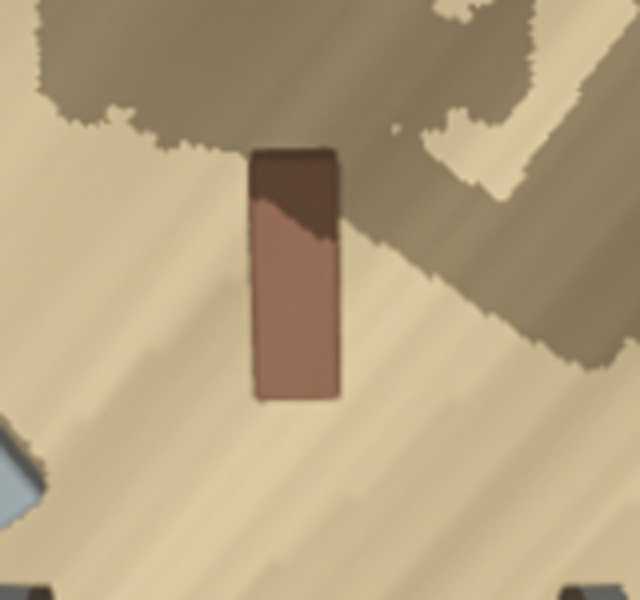

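View pics/f1.png

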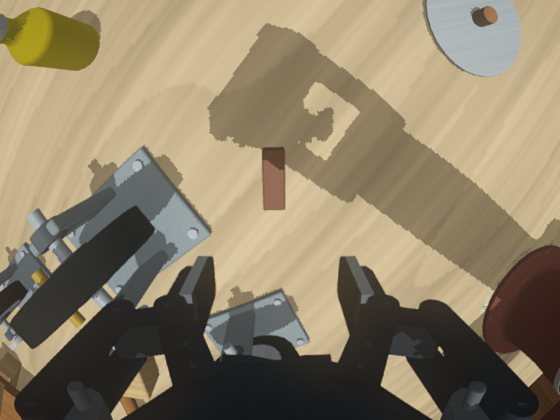

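```bash
python3 -c "
from h import *
np.set_printoptions(precision=4,suppress=True)
s=pickle.load(open('pics/f1.pkl','rb'))
a=plane('wrist',273.8,209.4,24,s);b=plane('wrist',273.5,149,24,s);l=plane('wrist',262.5,185,24,s);r=plane('wrist',284.6,185,24,s)
m=(a+b)/2;print(a,b,np.linalg.norm(a-b),np.linalg.norm(l-r),m)
go(m[0],m[1],6)"
```

```text
[452.7255 137.4841  24.    ] [493.4269  86.8204  24.    ] 64.98783204108098 23.249937445424415 [473.0762 112.1522  24.    ]
tcp [470.8 113.6 214.3] yaw -2.469 j6 2.55 t 27.1 w 59.8
delta m [ 0.0028 -0.0013  0.2083] norm/rows 4.9962852010807435
```

carry_out(
  motion=[
    [0.4,[0.001,-0.001,0.035],0],
    [0.4,[0,0,0.035],0],
    [0.4,[0,0,0.035],0],
    [0.4,[0,0,0.035],0],
    [0.4,[0,0,0.035],0],
    [0.4,[0,0,0.033],0],
    [0.4,[0,0,0],0],
    [-1,[0,0,0],0],
    [-1,[0,0,0],0],
    [-1,[0,0,0],0],
  ],
)

```text
time_s: 27.92
tcp_pos: [475.1, 113.7, 10.5]
orientation: [[0.622, -0.783, 0.005], [-0.783, -0.622, 0.0], [0.003, -0.004, -1.0]]
ft_force: [-0.5, -1.0, 0.4]
gripper_width: 24.0
```

carry_out(
  motion=[
    [-1,[0,0,0],0],
    [-1,[0,0,0],0],
    [-1,[0,0,-0.03],0],
    [-1,[0,0,-0.03],0],
    [-1,[0,0,-0.04],0],
    [-1,[0,0,-0.03],0],
    [-1,[0,0,-0.02],0],
    [-1,[0,0,0],0],
  ],
)

```text
time_s: 28.58
tcp_pos: [476.6, 113.9, 164.9]
orientation: [[0.622, -0.783, 0.013], [-0.783, -0.622, 0.001], [0.007, -0.011, -1.0]]
ft_force: [0.9, 0.7, -0.7]
gripper_width: 22.7
```

```bash
python3 -c "
from h import *
np.set_printoptions(precision=4,suppress=True)
im,s=snap('f2');gopot(2,0,155)"
```

```text
[476.6 113.9 164.9] w 22.7 t 28.58 F [ 0.9  0.7 -0.7]
tcp [475.  113.7 161.6] yaw -2.471 j6 2.55 t 28.6 w 22.0
delta m [0.3713 0.1434 0.0073] norm/rows 9.546093657893396
```

View pics/f2.png

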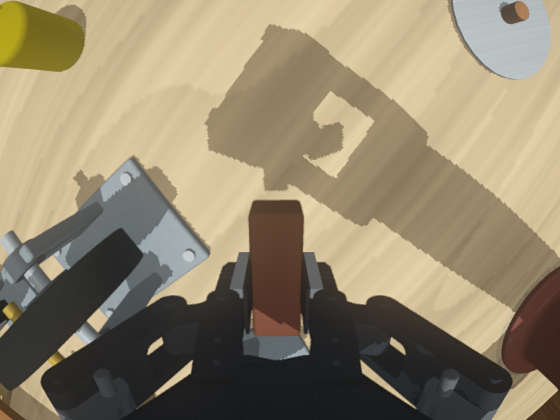

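carry_out(
  motion=[
    [-1,[0.037,0.0143,0],0],
    [-1,[0.037,0.0143,0],0],
    [-1,[0.037,0.0143,0],0],
    [-1,[0.037,0.0143,0],0],
    [-1,[0.037,0.0143,0],0],
    [-1,[0.037,0.0143,0],0],
    [-1,[0.037,0.0143,0],0],
    [-1,[0.037,0.0143,0],0],
    [-1,[0.037,0.0143,0],0],
    [-1,[0.037,0.0143,0.005],0],
  ],
)

```text
time_s: 29.47
tcp_pos: [590.4, -267.0, 151.2]
orientation: [[0.621, -0.784, -0.001], [-0.784, -0.621, 0.001], [-0.001, 0.0, -1.0]]
ft_force: [1.6, 0.3, -1.8]
gripper_width: 22.4
```

carry_out(
  motion=[
    [-1,[0,0,0],0],
    [-1,[0,0,0],0],
    [-1,[0,0,0],0],
  ],
)

```text
time_s: 29.72
tcp_pos: [589.6, -264.5, 150.4]
orientation: [[0.621, -0.784, -0.003], [-0.784, -0.621, 0.002], [-0.004, 0.001, -1.0]]
ft_force: [-0.6, 0.5, -0.7]
gripper_width: 22.2
```

```bash
python3 -c "
from h import *
np.set_printoptions(precision=4,suppress=True)
im,s=snap('f3');gopot(2,0,47)"
```

```text
[ 589.6 -264.5  150.4] w 22.2 t 29.72 F [-0.6  0.5 -0.7]
tcp [ 589.8 -264.   151. ] yaw -2.47 j6 1.93 t 29.8 w 22.2
delta m [ 0.0044 -0.0016  0.104 ] norm/rows 2.497366475044071
```

View pics/f3.png

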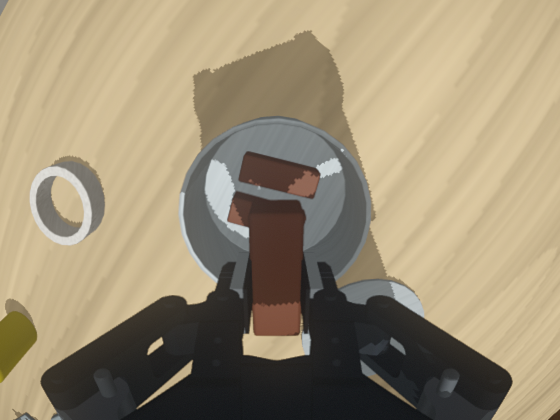

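carry_out(
  motion=[
    [-1,[0.001,-0.001,0.03],0],
    [-1,[0.001,0,0.03],0],
    [-1,[0,0,0.02],0],
    [-1,[0,0,0.014],0],
    [-1,[0,0,0.01],0],
    [-1,[0,0,0],0],
    [-0.2,[0,0,0],0],
    [-0.2,[0,0,0],0],
    [-0.2,[0,0,0],0],
  ],
)

```text
time_s: 30.52
tcp_pos: [594.2, -266.9, 51.0]
orientation: [[0.622, -0.783, 0.003], [-0.783, -0.622, -0.002], [0.004, -0.001, -1.0]]
ft_force: [-0.0, 0.9, -0.4]
gripper_width: 34.0
```

carry_out(
  motion=[
    [-0.2,[0,0,-0.02],0],
    [-0.2,[0,0,-0.04],0],
    [-0.2,[0,0,-0.04],0],
    [-0.2,[0,0,-0.04],0],
    [0.2,[0,0,-0.03],0],
    [0.2,[0,0,0],0],
  ],
)

```text
time_s: 31.02
tcp_pos: [596.8, -268.6, 230.8]
orientation: [[0.621, -0.783, 0.016], [-0.783, -0.621, -0.009], [0.017, -0.007, -1.0]]
ft_force: [0.3, -1.2, 0.6]
gripper_width: 51.2
```

```bash
python3 -c "
from h import *
np.set_printoptions(precision=4,suppress=True)
im,s=snap('f4','top','scene');go(410,-198,180,-1.18)"
```

```text
[ 596.8 -268.6  230.8] w 51.2 t 31.02 F [ 0.3 -1.2  0.6]
tcp [ 593.  -266.5  220. ] yaw -2.471 j6 1.93 t 31.2 w 51.2
delta m [-0.1675  0.1009  0.0396] norm/rows 4.7837736511524405
turn -1.291 or 1.85
```

View pics/f4.png

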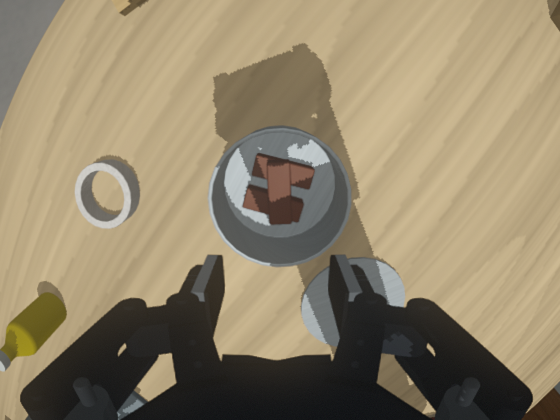

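View pics/f4_top.png

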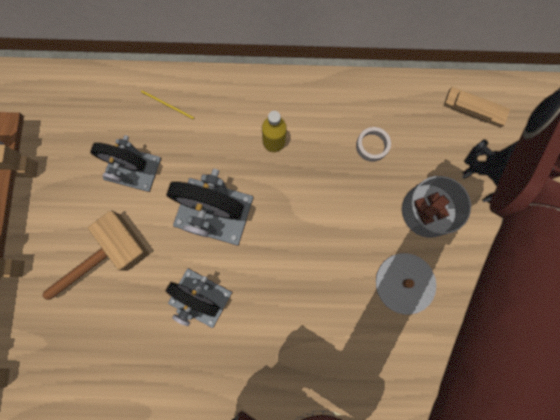

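View pics/f4_scene.png

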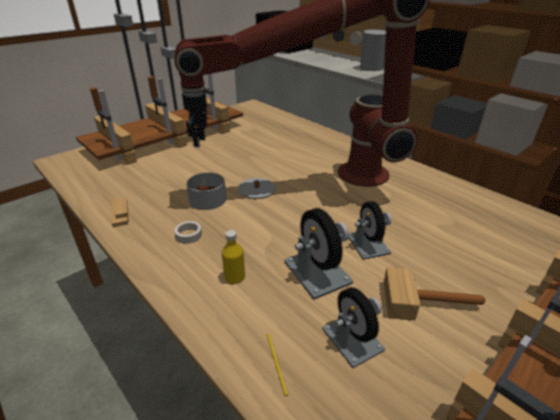

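carry_out(
  motion=[
    [0.2,[-0.034,0.02,0.005],0],
    [0.2,[-0.034,0.02,0.005],0],
    [0.2,[-0.034,0.02,0.005],0],
    [0.2,[-0.034,0.02,0.005],0],
    [0.2,[-0.0315,0.021,0.01],0],
    [0.2,[0,0,0.02],0],
    [0.2,[0,0,0],0],
    [0.2,[0,0,0],0],
  ],
)

```text
time_s: 31.83
tcp_pos: [408.3, -196.9, 166.6]
orientation: [[0.621, -0.784, -0.003], [-0.784, -0.621, 0.002], [-0.004, 0.001, -1.0]]
ft_force: [0.4, 0.7, 0.0]
gripper_width: 51.2
```

```bash
python3 -c "
from h import *
im,s=snap('g1')"
```

```text
[ 408.3 -196.9  166.6] w 51.2 t 31.83 F [0.4 0.7 0. ]
```

View pics/g1.png

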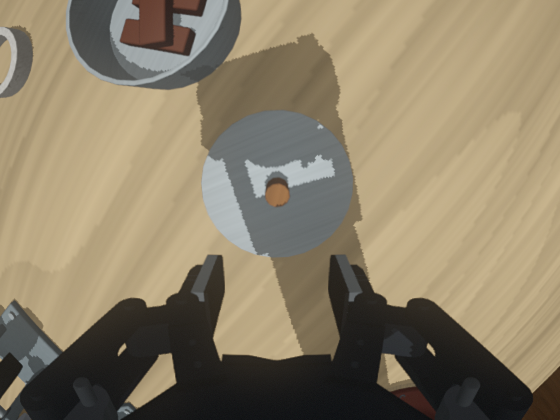

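```bash
python3 -c "
from h import *
np.set_printoptions(precision=4,suppress=True)
s=pickle.load(open('pics/g1.pkl','rb'))
k=plane('wrist',277,195,39,s);print(k)
E=[plane('wrist',*p,11,s) for p in [(202,184),(355,184),(278.5,110),(278.5,258)]];print(np.mean(E,0),np.linalg.norm(E[0]-E[1]),np.linalg.norm(E[2]-E[3]))
go(k[0],k[1],18)"
```

```text
[ 408.2364 -200.1521   39.    ]
[ 407.8595 -202.2656   11.    ] 146.81244247605116 146.2811803543168
tcp [ 409.5 -197.6  168. ] yaw -2.471 j6 1.86 t 31.9 w 51.0
delta m [0.0015 0.0025 0.15  ] norm/rows 3.5973935098582563
```

carry_out(
  motion=[
    [0.2,[0.0013,0.0042,0.03],0],
    [0.2,[0,0,0.035],0],
    [0.2,[0,0,0.035],0],
    [0.2,[0,0,0.033],0],
    [0.2,[0,0,0.02],0],
    [0.2,[0,0,0],0],
    [0.2,[0,0,0],0],
  ],
)

```text
time_s: 32.47
tcp_pos: [407.4, -201.5, 15.2]
orientation: [[0.622, -0.783, -0.002], [-0.783, -0.622, 0.001], [-0.002, 0.001, -1.0]]
ft_force: [0.1, 0.3, 1.4]
gripper_width: 51.3
```

```bash
python3 -c "
from h import *
im,s=snap('g2');print(proj('wrist',[408.1,-201,39],s))"
```

```text
[ 407.4 -201.5   15.2] w 51.3 t 32.47 F [0.1 0.3 1.4]
[271.57049603 292.81222449]
```

View pics/g2.png

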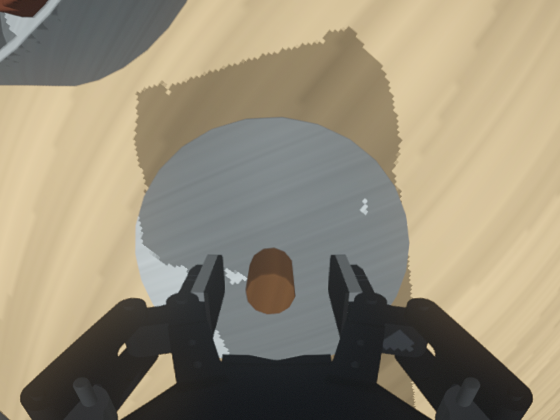

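carry_out(
  motion=[
    [0.2,[0,-0.0015,-0.001],0],
    [-1,[0,0,0],0],
    [-1,[0,0,0],0],
    [-1,[0,0,0],0],
    [-1,[0,0,0],0],
    [-1,[0,0,0],0],
    [-1,[0,0,-0.01],0],
    [-1,[0,0,-0.03],0],
    [-1,[0,0,-0.03],0],
    [-1,[0,0,-0.03],0],
  ],
  grip_force=60,
)

```text
time_s: 33.35
tcp_pos: [407.2, -199.8, 117.3]
orientation: [[0.621, -0.783, -0.002], [-0.783, -0.621, 0.001], [-0.002, 0.001, -1.0]]
ft_force: [1.3, -0.2, -1.9]
gripper_width: 19.9
```

carry_out(
  motion=[
    [-1,[0,0,-0.03],0],
    [-1,[0,0,-0.02],0],
    [-1,[0,0,0],0],
    [-1,[0,0,0],0],
  ],
)

```text
time_s: 33.68
tcp_pos: [408.4, -200.7, 167.5]
orientation: [[0.621, -0.783, 0.002], [-0.783, -0.621, -0.001], [0.002, -0.001, -1.0]]
ft_force: [-0.3, 0.2, -2.4]
gripper_width: 19.8
```

```bash
python3 -c "
from h import *
np.set_printoptions(precision=4,suppress=True)
im,s=snap('g3');gopot(0,0,160)"
```

```text
[ 408.4 -200.7  167.5] w 19.8 t 33.68 F [-0.3  0.2 -2.4]
tcp [ 407.5 -200.   165.6] yaw -2.471 j6 1.85 t 33.7 w 19.9
delta m [ 0.1655 -0.1046  0.0053] norm/rows 4.697372240988974
```

View pics/g3.png

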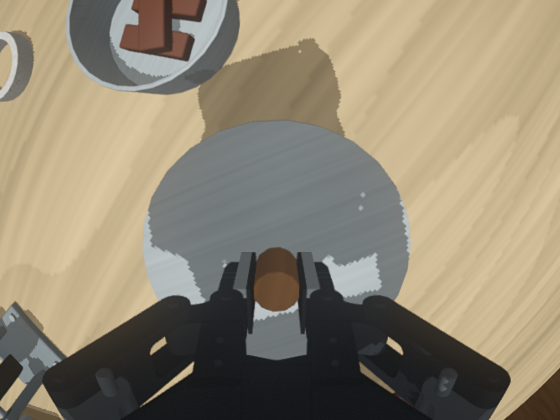

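```bash
python3 -c "
from h import *
np.set_printoptions(precision=4,suppress=True)
s=pickle.load(open('pics/g3.pkl','rb'));R=s['orientation'];z=s['tcp_pos'][2]
for dz in(21,24):
  k=plane('wrist',277,285.5,z+dz,s);print('knob tool offs',R.T@(k-s['tcp_pos']))
for dz in(-7,-4):
  E=[plane('wrist',*p,z+dz,s) for p in[(144,240),(409,240)]];t=plane('wrist',276.5,120,z+dz,s);print('disc',np.linalg.norm(E[0]-E[1]),R.T@(E[0]-s['tcp_pos']),R.T@(E[1]-s['tcp_pos']),'top edge',R.T@(t-s['tcp_pos']))
"
```

```text
knob tool offs [  2.0134   1.5065 -20.9962]
knob tool offs [  3.8016   1.4955 -23.992 ]
disc 140.83342051650172 [ 10.6579 -69.0931   7.0629] [10.8169 71.7402  6.986 ] top edge [70.6099  1.2317  7.1647]
disc 138.02529511331662 [ 11.9409 -67.6944   4.0651] [12.0968 70.3308  3.9898] top edge [70.6975  1.2282  4.1649]
```

carry_out(
  motion=[
    [-1,[0.028,-0.018,0],0],
    [-1,[0.028,-0.018,0],0],
    [-1,[0.028,-0.018,0],0],
    [-1,[0.028,-0.018,0],0],
    [-1,[0.028,-0.018,0],0],
    [-1,[0.0255,-0.0159,0],0],
    [-1,[0,0,0],0],
    [-1,[0,0,0],0],
    [-1,[0,0,0],0],
  ],
)

```text
time_s: 34.48
tcp_pos: [592.3, -263.4, 163.5]
orientation: [[0.621, -0.783, -0.005], [-0.783, -0.621, 0.003], [-0.005, 0.002, -1.0]]
ft_force: [-0.2, 0.1, -1.6]
gripper_width: 19.8
```

```bash
python3 -c "
from h import *
np.set_printoptions(precision=4,suppress=True)
im,s=snap('g4','scene');gopot(0,-1.3,110);gopot(0,-1.3,90)
im=cv2.imread('pics/g4_scene.png');cv2.imwrite('pics/g4sz.png',cv2.resize(im[120:230,150:270],None,fx=5,fy=5,interpolation=2))"
```

```text
[ 592.3 -263.4  163.5] w 19.8 t 34.48 F [-0.2  0.1 -1.6]
tcp [ 592.5 -263.6  165.2] yaw -2.471 j6 1.94 t 34.6 w 19.8
delta m [ 0.0009 -0.0005  0.0552] norm/rows 1.3249933956099107
tcp [ 592.5 -263.6  165.2] yaw -2.471 j6 1.94 t 34.6 w 19.8
delta m [ 0.0009 -0.0005  0.0752] norm/rows 1.8045652412591355
```

View pics/g4.png

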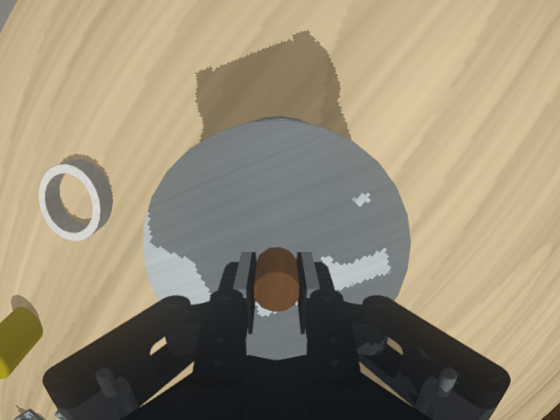

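View pics/g4sz.png

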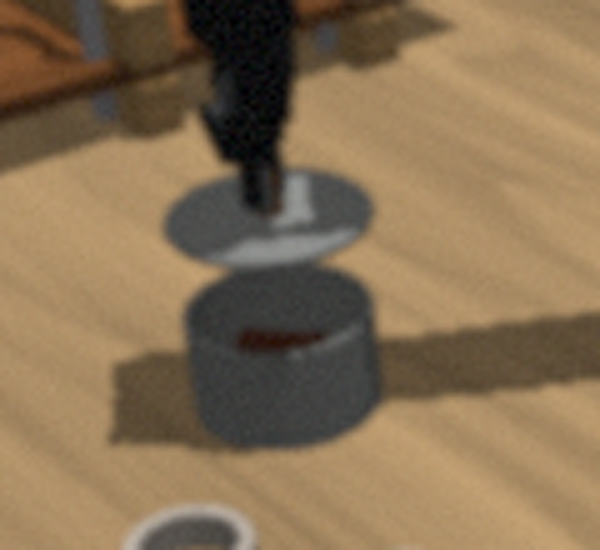

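carry_out(
  motion=[
    [-1,[0,0,0.02],0],
    [-1,[0,0,0.02],0],
    [-1,[0,0,0.01],0],
    [-1,[0,0,0.006],0],
    [-1,[0,0,0.005],0],
    [-1,[0,0,0.005],0],
    [-1,[0,0,0],0],
    [-1,[0,0,0],0],
  ],
)

```text
time_s: 35.25
tcp_pos: [594.2, -264.5, 101.2]
orientation: [[0.621, -0.783, 0.001], [-0.783, -0.621, -0.0], [0.001, -0.0, -1.0]]
ft_force: [-0.1, 0.2, -1.4]
gripper_width: 19.9
```

```bash
python3 -c "
from h import *
np.set_printoptions(precision=4,suppress=True)
im,s=snap('g5','scene');gopot(0,-1.3,90)
im=cv2.imread('pics/g5_scene.png');cv2.imwrite('pics/g5sz.png',cv2.resize(im[120:230,150:270],None,fx=5,fy=5,interpolation=2))"
```

```text
[ 594.2 -264.5  101.2] w 19.9 t 35.25 F [-0.1  0.2 -1.4]
tcp [ 594.6 -264.6  101.6] yaw -2.471 j6 1.94 t 35.4 w 19.7
delta m [-0.0014  0.0005  0.0116] norm/rows 0.2813341946108498
```

View pics/g5sz.png

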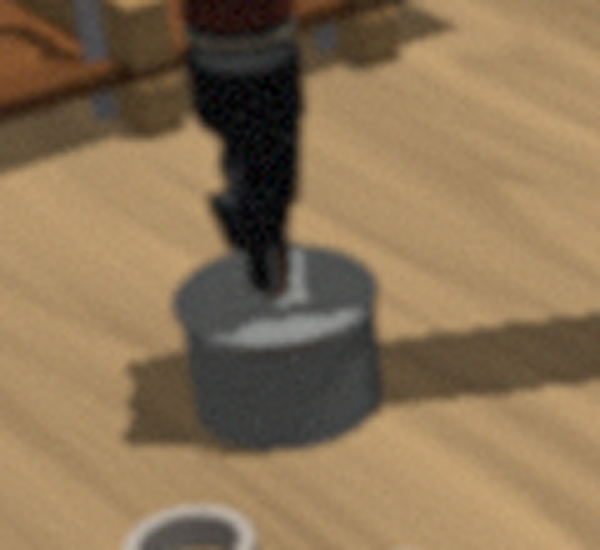

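carry_out(
  motion=[
    [-1,[-0.001,0,0.002],0],
    [-1,[0,0,0.003],0],
    [-1,[0,0,0.003],0],
    [-1,[0,0,0.002],0],
    [-1,[0,0,0],0],
    [-1,[0,0,0],0],
  ],
)

```text
time_s: 35.85
tcp_pos: [593.6, -263.6, 92.6]
orientation: [[0.622, -0.783, -0.0], [-0.783, -0.622, -0.0], [0.0, 0.0, -1.0]]
ft_force: [-4.8, 2.1, 6.7]
gripper_width: 19.7
```

carry_out(
  motion=[
    [-1,[0.001,0,0.002],0],
    [-1,[0,0,0.001],0],
    [-1,[0,0,0],0],
    [-1,[0,0,0],0],
  ],
)

```text
time_s: 36.18
tcp_pos: [593.7, -263.6, 92.5]
orientation: [[0.622, -0.783, -0.003], [-0.783, -0.622, 0.002], [-0.003, 0.001, -1.0]]
ft_force: [-14.3, 8.3, 22.0]
gripper_width: 19.9
```

```bash
python3 -c "
from h import *
np.set_printoptions(precision=4,suppress=True)
im,s=snap('g6','scene');gopot(0,-1.3,90)
im=cv2.imread('pics/g6_scene.png');cv2.imwrite('pics/g6sz.png',cv2.resize(im[120:230,150:270],None,fx=5,fy=5,interpolation=2))"
```

```text
[ 593.7 -263.6   92.5] w 19.9 t 36.18 F [-14.3   8.3  22. ]
tcp [ 593.6 -263.6   92.5] yaw -2.471 j6 1.94 t 36.3 w 20.1
delta m [0.     0.0004 0.0025] norm/rows 0.06105835999669502
```

View pics/g6sz.png

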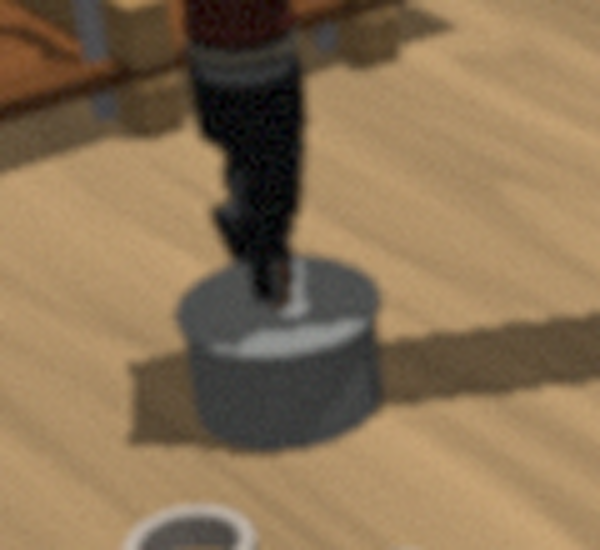

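carry_out(
  motion=[
    [-1,[0,0,-0.003],0],
    [-1,[0,0,0],0],
    [0.2,[0,0,0],0],
    [0.2,[0,0,0],0],
    [0.2,[0,0,0],0],
    [0.2,[0,0,-0.02],0],
    [0.2,[0,0,-0.03],0],
    [0.2,[0,0,-0.03],0],
    [0.2,[0,0,-0.04],0],
    [0.2,[0,0,0],0],
  ],
)

```text
time_s: 37.12
tcp_pos: [597.7, -266.5, 220.3]
orientation: [[0.621, -0.783, 0.013], [-0.783, -0.621, -0.007], [0.014, -0.005, -1.0]]
ft_force: [0.4, -0.3, 1.8]
gripper_width: 51.3
```

```bash
python3 -c "
from h import *
np.set_printoptions(precision=4,suppress=True)
im,s=snap('g7','scene')
im=cv2.imread('pics/g7_scene.png');cv2.imwrite('pics/g7sz.png',cv2.resize(im[150:220,165:245],None,fx=8,fy=8,interpolation=2))"
```

```text
[ 597.7 -266.5  220.3] w 51.3 t 37.12 F [ 0.4 -0.3  1.8]
```

View pics/g7.png

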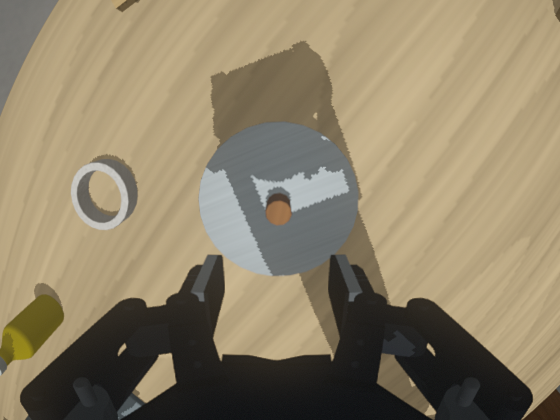

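View pics/g7sz.png

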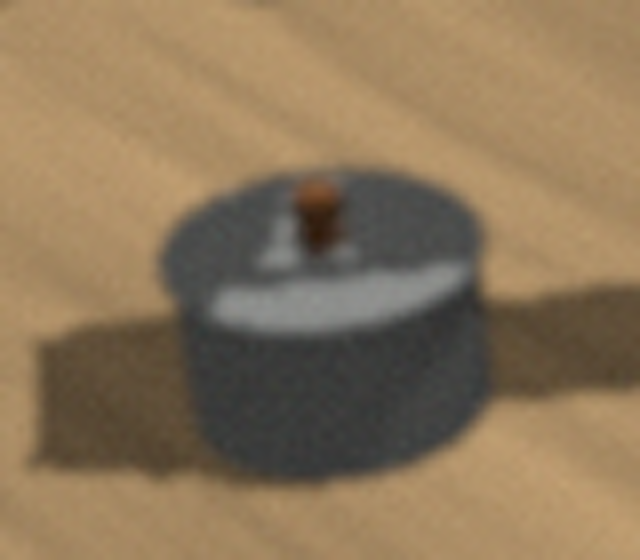

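carry_out(
  motion=[
    [0.2,[-0.03,-0.02,-0.01],0],
    [0.2,[-0.03,-0.02,-0.01],0],
    [0.2,[-0.03,-0.02,-0.01],0],
    [0.2,[-0.03,-0.02,-0.01],0],
    [0.2,[-0.03,-0.02,0],0],
    [0.2,[-0.03,-0.02,0],0],
    [0.2,[-0.03,-0.02,0],0],
    [0.2,[-0.03,-0.02,0],0],
    [0.2,[0,0,0],0],
    [0.2,[0,0,0],0],
  ],
)

```text
time_s: 38.05
tcp_pos: [569.2, 24.7, 248.3]
orientation: [[0.624, -0.781, -0.003], [-0.781, -0.624, -0.0], [-0.002, 0.003, -1.0]]
ft_force: [0.1, 0.6, -0.1]
gripper_width: 51.0
```

Run:
```python
from h import *
np.set_printoptions(precision=4,suppress=True)
im,s=snap('g8','scene','top')
K={}
for tag in("a_","g8_"):
  for n,roi in[("top",(180,225,425,465)),("scene",(160,195,190,220))]:
    im=cv2.imread(f"pics/{tag}{n}.png");h=cv2.cvtColor(im,cv2.COLOR_BGR2HSV)
    m=(((h[...,0]<14)|(h[...,0]>172))&(h[...,1]>90)).astype(np.uint8)*255
    k=np.zeros_like(m);a=roi;k[a[0]:a[1],a[2]:a[3]]=m[a[0]:a[1],a[2]:a[3]]
    b=blobs(k,5,600);print(tag,n,[x[:3] for x in b]);K[n]=max(b,key=lambda x:x[2])[:2]
  print("knob",two(ray("top",*K["top"]),ray("scene",*K["scene"])))
  im=cv2.imread(f"pics/{tag}top.png");h=cv2.cvtColor(im,cv2.COLOR_BGR2HSV)
  m=((h[...,1]<50)&(h[...,2]>60)).astype(np.uint8)*255;m[:165]=0;m[:,:395]=0;m[245:]=0
  b=max(blobs(m,500,20000),key=lambda x:x[2]);e=cv2.fitEllipse(cv2.convexHull(b[4]));print("ell",e,plane("top",*e[0],85))
im=cv2.imread('pics/g8_scene.png');a=cv2.imread('pics/a_scene.png')
cv2.imwrite('pics/cmp.png',np.hstack([cv2.resize(x[155:215,175:235],None,fx=6,fy=6,interpolation=2) for x in(a,im)]))
```

```text
[569.2  24.7 248.3] w 51.0 t 38.05 F [ 0.1  0.6 -0.1]
a_ top [(446.2, 201.6, 57.5)]
a_ scene [(204.4, 175.5, 16.0)]
knob (array([ 591.4156, -265.2899,  103.382 ]), np.float64(3.9379582168460137))
ell ((438.2462463378906, 205.7349395751953), (63.24956130981445, 72.35421752929688), 75.38333892822266) [ 586.7152 -256.2392   85.    ]
g8_ top [(444.6, 201.0, 66.5)]
g8_ scene [(204.4, 176.3, 19.5)]
knob (array([ 593.1901, -262.5683,  101.8431]), np.float64(3.5711541615169997))
ell ((439.40203857421875, 205.1860809326172), (63.21589660644531, 67.37499237060547), 45.05128860473633) [ 588.0809 -258.9793   85.    ]
```

View pics/cmp.png

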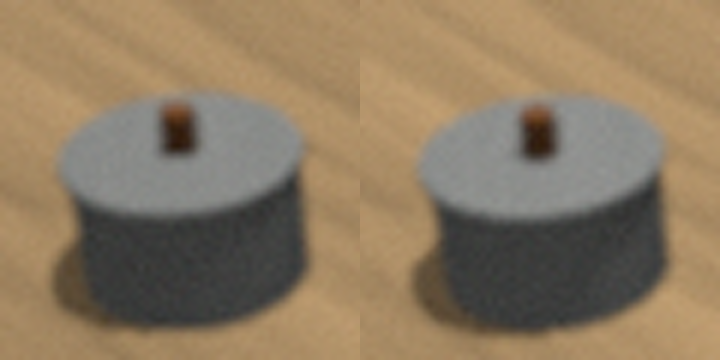

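View pics/g8.png

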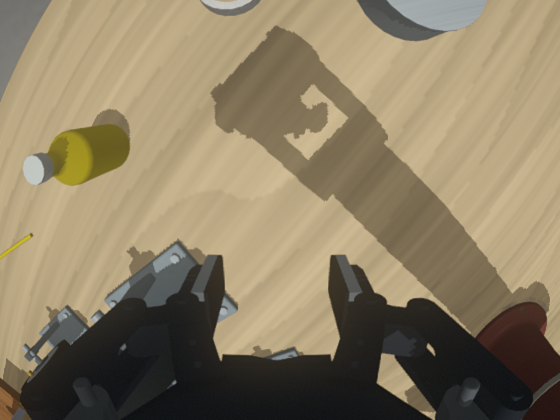

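Run:
```python
from h import *
np.set_printoptions(precision=3,suppress=True)
for k in("d4","e4"):
    s=pickle.load(open(f"pics/{k}.pkl","rb"))
    print(k,s["tcp_pos"])
s=pickle.load(open("pics/d4.pkl","rb"));E=[plane("wrist",*p,80,s) for p in[(219,196),(361,196),(290,125),(290,267)]];print("pot d4",np.mean(E,0),np.linalg.norm(E[0]-E[1]),np.linalg.norm(E[2]-E[3]))
s=pickle.load(open("pics/g7.pkl","rb"));E=[plane("wrist",*p,85,s) for p in[(199,199),(358,199),(278.5,122),(278.5,276)]];print("lid g7",np.mean(E,0),np.linalg.norm(E[0]-E[1]),np.linalg.norm(E[2]-E[3]),plane("wrist",278,212.5,113,s))
for n in("top","scene"):
    im=cv2.imread(f"pics/g8_{n}.png")
    for th in(-.14,0,.14):
        print(n,th,[proj(n,CTR+SX*sx+SY*(-42*np.sin(th))+np.array([0,0,42*np.cos(th)])) for sx in(-27,27)],proj(n,CTR))
im=cv2.imread("pics/g8_top.png");x=cv2.resize(im[165:245,165:255],None,fx=4,fy=4,interpolation=2)
im=cv2.imread("pics/g8_scene.png");y=cv2.resize(im[200:280,285:375],None,fx=4,fy=4,interpolation=2)
cv2.imwrite("pics/w.png",np.hstack([x,y]))
```

```text
d4 [ 590.843 -248.15   227.133]
e4 [ 606.707 -287.061  228.299]
pot d4 [ 593.909 -264.764   80.   ] 133.838276911327 138.4457860480823
lid g7 [ 593.766 -265.657   85.   ] 144.2601366170289 144.97177468607563 [ 593.108 -264.041  113.   ]
top -0.14 [array([195.343, 209.047]), array([203.35 , 184.882])] [205.318 201.76 ]
top 0 [array([197.986, 209.78 ]), array([205.968, 185.588])] [205.318 201.76 ]
top 0.14 [array([200.702, 210.588]), array([208.652, 186.391])] [205.318 201.76 ]
scene -0.14 [array([329.792, 224.855]), array([312.526, 230.597])] [319.072 238.785]
scene 0 [array([328.573, 223.567]), array([311.351, 229.259])] [319.072 238.785]
scene 0.14 [array([327.342, 222.537]), array([310.17 , 228.181])] [319.072 238.785]
```

View pics/w.png

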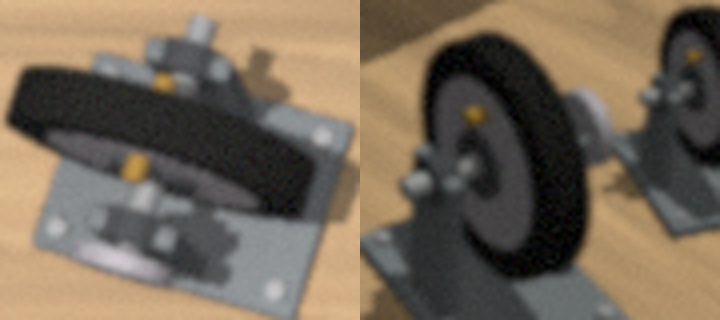

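```bash
python3 -c "
from h import *
print(bot.finish_job())"
```

```text
the job is handed in; nothing more can be done
None
```

I turned the wheel to its parking position, put all three bars I could see in the pot, and put the lid back on. I handed the job in at about 38 s of the 208 s allowed. There was no verdict from the system, so the results below rest on my own last checks.

- **Wheel:** I turned it by its rim in two strokes. The wrist camera puts the bolt about 0.01 rad from straight up (0.14 rad is allowed). The top and scene pictures agree to about a pixel.
- **Bars:** All three lie in the pot, two flat side by side and one across them. I saw no others on the bench. One bar was knocked a few centimetres aside during the run, so I measured it again before picking it up.
- **Lid:**
  - **Position:** The wrist camera puts it about 1 mm off the pot's axis. The top and scene cameras show it about 3 mm from where it started; up to 9 mm is allowed.
  - **Height:** It stopped firmly at 22 N. Its apparent size matches the picture from the start, and it looks level in the scene view. The two fixed cameras put the knob at 102 mm, right at the upper limit. They read 103 mm for the seated lid at the start, though, so I take this as calibration error.
  - **Tilt:** I did not measure it separately.
- **Bystanders:** The glue, tape and mallet show no movement in the pictures. The arm finished about 250 mm up, clear of everything.

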